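# Find and punch the high spot of off-centre handwheels

## Robot

A 7-joint arm with a two-finger parallel gripper is mounted at the origin on the work surface; the furniture and walls round the work are solid. World frame = base frame: x ahead of the robot, y to its left, z up, the work surface at z = 0. Lengths are in m, angles in rad, forces in N, time in s.
With the tool pointing down it reaches from about 0.35 to 0.9 m from the base axis. Payload 7.2 kg.
Tool frame: the origin (TCP) lies midway between the tips of the shut fingers; the grasp point (between the pads) lies 19 mm behind it (bot.grip_depth is the x of the grasp point in the tool frame, in m); x points along the fingers, z is the direction in which the jaws open and shut, and the axes are right-handed (so a half turn about x gives the same grasp; the last joint's range is limited). The gripper opens to 88 mm and grips with 3 to 60 N. Pads are 20 mm wide; open, the fingers measure 115 mm over their backs; the gripper's body (75 mm by 178 mm) begins 61 mm behind the grasp point.
Start: joints at [1.247, 0.411, -0.013, 1.596, 0.006, 1.134, -0.082], TCP at [0.158, -0.605, 0.223] pointing down, gripper open.
Joint ranges: [-2.95, 2.95], [-0.29, 1.99], [-1.47, 1.44], [0.14, 2.54], [-1.03, 4.17], [0.13, 1.85], [-2.86, 2.86]. Speed limits (rad/s): [2.39, 2.39, 3.01, 3.01, 3.14, 3.14, 3.14].

## Interface

Orientations are given as a unit quaternion [x, y, z, w].
In Python, from cell import monitor, vision, bot gives the robot as it stands. The module is installed in compiled form; this text tells all that it offers.
- The arm moves only by the shell command python3 -m handwheel 'ROWS' [FORCE]. ROWS is JSON, one flat list of numbers, 7 for each row, row after row: the shift along the tool's x, y, z in cm, then the turn, a rotation vector about the tool's x, y, z in degrees, then the opening, from 0 (shut) to 1 (fully open). In form: [tx, ty, tz, ax, ay, az, jaw, tx, ty, tz, ax, ay, az, jaw, ...]. A call has 1 to 5 rows; each row shifts and turns the commanded pose from where the row before left it, along the tool's axes as they then stand; what a row does not reach is not made up. A row lasts 1/8 s, in which the tool goes at most 62.5 mm and 10.7 degrees, less where a joint would pass 70% of its speed; a pose out of reach is approached as far as the arm can. A call with a gripper value outside its range is refused whole. The fingers move at their own pace and stop on an object; FORCE is the grip in N (left out, the last holds). Time passes only in rows, so rows that do not move let the fingers close. It gives the time, the measured TCP pose, the force and the opening at its end, in the units of the state.
- monitor.get_obs(): the state, without advancing time (a new reading comes with each control period).
- vision.snapshot(name): name is "side" or "top"; returns (picture, depth): 400x640x3 uint8, red, green, blue; 400x640 float32, m along the optical axis (not along the pixel's ray), 0 where there is no reading.
- vision.calibration(name): a dict with "camera_matrix" (3x3 intrinsics, pixels), "R" (3x3) and "t" (3): a world point X has camera coordinates R X + t. Camera axes: x right, y down, z forward; pixel columns grow to the right and rows downward; lengths in m; the calibration is good to about 2 mm. A picture is of the moment at which its call begins. calibration takes no time and is no camera call.
- bot.hand_in(): hands the job in, once; it reports no verdict.
The state is a dict: "time_s": time; "q": joint angles; "qd": joint speeds; "effort": joint torques, N m; "eef_pos": TCP position; "eef_rot": TCP orientation; "contact_force": force on the tool from outside, world axes, zero at the start; "moment": the same for the moment, N m; "grip_width": finger opening in m.
Only numpy, scipy, OpenCV 4.12 (cv2) and the standard library are available. Lean on these libraries where they do the work, as an engineer would, in place of code of your own. Each camera call takes 0.05 s, during which the arm holds its last target. There are 200 camera calls.

## Task

The handwheels in the row were bored off centre: check each for run-out, starting with the one nearest the gauge and working outwards: seat the wheel's foot snugly in the gauge's V, turn the wheel right round by its handle against the indicator's plunger, leave its high spot on the plunger and press the spring punch fully down to mark it (never punch a wheel anywhere else). Stand each punched wheel upright on the black mat; do not tip the wheels, and leave the tools lying on the bench alone.

Things in the scene. Friction and masses are not known exactly. Their poses are not given: they have to be found in the camera images.
- gauge: Fixed gauge on a 130 x 116 mm steel base. Origin: on the bench where the axis of a seated wheel belongs. x: level, towards the indicator; z up; indicator and punch lie on y = 0. Two jaws 16 mm high form a 120 degree V, touching the 62 mm radius foot 30 degrees either side of +x; the V is open to -x, where wheels come and go: level, as the punch point is 63.5 mm up and the plunger 46 mm.
- plunger (a joint): Travel (m) of the dial indicator's sprung plunger: 0 = out, 0.015 = fully in; pushed along gauge +x by the rim, 0.4 to 1.5 N, springs back. It reads 2 mm or more all round a seated wheel; the rim stands out farthest where it reads most. The needle on the flat white dial (58 mm) shows it: at 0 it points to the wheel, then turns clockwise from above, 0.4 rad a mm.
- plunger_tip (a point): Foremost point of the plunger's ball tip: at gauge x = 0.049 when out, 46 mm above the bench; moves with the plunger.
- punch (a joint): Travel (m) of the spring marking punch: 0 = up, 0.007 = fully down at its stop (2 N to start, 6 N at the stop); springs back up by itself.
- punch_head (a point): Middle of the top of the punch's round black head (18 mm diameter), 94.5 mm above the bench when up, at gauge x = 0.056, y = 0. Pressed straight down. It stands over the seated wheel's rim on the plunger's line; the handle passes inside it with 7 mm to spare.
- punch_tip (a point): Point of the punch, 63.5 mm above the bench when up, 56.5 mm when fully down, below the head.
- wheel_1: First wheel of the row, nearest the gauge, on its stand, 0.9 kg in all. Origin: wheel axis, underside of foot; z up. Foot: disc 62 mm radius, 20 mm thick, does not turn. Rim 56 mm radius, 36 to 56 mm high, bored 3 to 4 mm off centre in an unknown direction unrelated to the handle. Steel stub on the axis, 24 mm diameter, 66 to 100 mm high: lift or slide it by this.
- wheel_1_handle (a point): Middle of the top of wheel_1's black upright handle, 138 mm above the foot's underside and 31 mm from the wheel's axis. Handle 17 mm in diameter, 66 to 138 mm high; it revolves on its own pin, so it can be held and led round in a circle. The wheel turns endlessly either way with light friction (0.03 N m) and stays where left.
- wheel_2: Second wheel of the row, farther from the gauge than wheel_1, which it equals in all sizes. Any one of the three wheels may be absent.
- wheel_2_handle (a point): Handle top of wheel_2, as for wheel_1.
- wheel_3: Third wheel of the row, farthest from the gauge; the same sizes as wheel_1. Any one of the three wheels may be absent.
- wheel_3_handle (a point): Handle top of wheel_3, as for wheel_1.
- mat: Fixed black rubber mat, 300 mm (its x) by 290 mm (its y), 3 mm thick, on the other side of the gauge from the row. Origin: middle of its underside; z up. Three wheels fit, 130 mm apart.
- marker_pen: Felt marker lying on the bench, 138 mm long; to be left alone.
- screwdriver: Screwdriver lying on the bench, 194 mm long; to be left alone.

How it is judged:
On the way, in this order (a step that is already met when the one before it is completed fails the run):
1. wheel_1 is seated in the V stop (its axis within 5 mm of the gauge's origin) and its low side has passed the plunger (within 0.6 mm of the lowest), as it must in a full turn (horizontal distance between wheel_1 and gauge below 0.005 m and z of wheel_1 in the frame of gauge below 0.002 m and horizontal distance between plunger_tip and wheel_1 below 0.0532 m).
2. the punch is pressed down to its stop (within 1 mm) over the seated wheel_1 while the wheel's high spot lies on the plunger (rim within 0.5 mm of its highest, that is within about 28 degrees) (horizontal distance between wheel_1 and gauge below 0.005 m and z of wheel_1 in the frame of gauge below 0.002 m and horizontal distance between plunger_tip and wheel_1 above 0.0589 m and z of punch_tip in the frame of wheel_1 below 0.0575 m), for 0.1 s.
3. wheel_2 is seated in the V stop (its axis within 5 mm of the gauge's origin) and its low side has passed the plunger (within 0.6 mm of the lowest), as it must in a full turn (horizontal distance between wheel_2 and gauge below 0.005 m and z of wheel_2 in the frame of gauge below 0.002 m and horizontal distance between plunger_tip and wheel_2 below 0.0526 m).
4. the punch is pressed down to its stop (within 1 mm) over the seated wheel_2 while the wheel's high spot lies on the plunger (rim within 0.5 mm of its highest, that is within about 28 degrees) (horizontal distance between wheel_2 and gauge below 0.005 m and z of wheel_2 in the frame of gauge below 0.002 m and horizontal distance between plunger_tip and wheel_2 above 0.0595 m and z of punch_tip in the frame of wheel_2 below 0.0575 m), for 0.1 s.
5. wheel_3 is seated in the V stop (its axis within 5 mm of the gauge's origin) and its low side has passed the plunger (within 0.6 mm of the lowest), as it must in a full turn (horizontal distance between wheel_3 and gauge below 0.005 m and z of wheel_3 in the frame of gauge below 0.002 m and horizontal distance between plunger_tip and wheel_3 below 0.0529 m).
6. the punch is pressed down to its stop (within 1 mm) over the seated wheel_3 while the wheel's high spot lies on the plunger (rim within 0.5 mm of its highest, that is within about 28 degrees) (horizontal distance between wheel_3 and gauge below 0.005 m and z of wheel_3 in the frame of gauge below 0.002 m and horizontal distance between plunger_tip and wheel_3 above 0.0592 m and z of punch_tip in the frame of wheel_3 below 0.0575 m), for 0.1 s.
At the end, for the whole second after the job is handed in: every wheel that was in the row has been punched on its high spot and stands upright and at rest on the mat with its axis at least 10 mm inside the mat's edges; the punch is up and nothing is held (x of wheel_1 in the frame of mat between -0.14 and 0.14 m and y of wheel_1 in the frame of mat between -0.135 and 0.135 m and angle between each of wheel_1, wheel_2, wheel_3's own z axis and vertical below 0.06 rad and z of each of wheel_1, wheel_2, wheel_3 in the frame of mat below 0.008 m and linear speed of each of wheel_1, wheel_2, wheel_3 below 0.02 m/s and x of wheel_2 in the frame of mat between -0.14 and 0.14 m and y of wheel_2 in the frame of mat between -0.135 and 0.135 m and x of wheel_3 in the frame of mat between -0.14 and 0.14 m and y of wheel_3 in the frame of mat between -0.135 and 0.135 m and value of joint punch below 0.002 m); the robot touches nothing.
It fails at once if the punch marks the seated wheel_1 away from its high spot (rim more than 1 mm below its highest) (horizontal distance between wheel_1 and gauge below 0.008 m and z of wheel_1 in the frame of gauge below 0.002 m and horizontal distance between plunger_tip and wheel_1 below 0.0584 m and z of punch_tip in the frame of wheel_1 below 0.0585 m).
It fails at once if the punch marks the seated wheel_2 away from its high spot (rim more than 1 mm below its highest) (horizontal distance between wheel_2 and gauge below 0.008 m and z of wheel_2 in the frame of gauge below 0.002 m and horizontal distance between plunger_tip and wheel_2 below 0.059 m and z of punch_tip in the frame of wheel_2 below 0.0585 m).
It fails at once if the punch marks the seated wheel_3 away from its high spot (rim more than 1 mm below its highest) (horizontal distance between wheel_3 and gauge below 0.008 m and z of wheel_3 in the frame of gauge below 0.002 m and horizontal distance between plunger_tip and wheel_3 below 0.0587 m and z of punch_tip in the frame of wheel_3 below 0.0585 m).
It fails at once if a wheel is tipped by more than 25 degrees (angle between any of wheel_1, wheel_2, wheel_3's own z axis and vertical above 0.44 rad).
It fails at once if a tool lying on the bench (marker, screwdriver) is shifted by more than 30 mm (distance of any of marker_pen, screwdriver from where it was at the start of the episode above 0.03 m).
Of wheel_1, wheel_2, wheel_3 only 2 to 3 are there at a start; the rules pass over those that are not, and their reading is None.
At some moment in a run one of wheel_1, wheel_2, wheel_3 may be knocked a few centimetres aside while the robot is not near it.
Once in a run the grip may slacken for a moment while it holds something.
It also fails if it takes over 210 s, if anything falls off the work surface, if the arm or the gripper's body presses on something with over 40 N, if the wrist force passes 120 N, or if a joint passes its speed limit or range.

## Working session

There is one attempt and no reset: what is moved stays moved. The work goes in short steps, Python scripts to look and compute and a shell command to move; the robot and the scene stay as the last step left them, time stands still between calls to the robot, and variables do not carry over. Pictures are saved under pics/ and viewed, about 12 in all and at most 16, crops included, and the job is handed in when it is done.

```bash
mkdir -p pics; ls
cat > h.py <<'E'
import numpy as np, cv2
from scipy.spatial.transform import Rotation as Ro
from cell import monitor, vision, bot
def snap(n):
    p,d=vision.snapshot(n); return cv2.cvtColor(p,cv2.COLOR_RGB2BGR),d
def cal(n):
    c=vision.calibration(n); return np.array(c["camera_matrix"]),np.array(c["R"]),np.array(c["t"])
def ray(n,u,v,z):
    K,R,t=cal(n); d=R.T@np.linalg.solve(K,[u,v,1.]); o=-R.T@t
    return o+d*(z-o[2])/d[2]
def proj(n,X):
    K,R,t=cal(n); c=K@(R@np.asarray(X)+t); return c[:2]/c[2]
def cloud(n,d):
    K,R,t=cal(n); v,u=np.indices(d.shape); P=np.stack([(u-K[0,2])*d/K[0,0],(v-K[1,2])*d/K[1,1],d],-1)
    return (P-t)@R
E
python3 - <<'E'
from h import *
for n in("side","top"):
    i,d=snap(n); cv2.imwrite(f"pics/0{n}.png",i); np.save(f"{n}0.npy",d); K,R,t=cal(n); print(n,K.round(1).tolist(),(-R.T@t).round(3),R.round(2).tolist())
o=monitor.get_obs(); print({k:np.round(v,3).tolist() for k,v in o.items()}); print(Ro.from_quat(o["eef_rot"]).as_matrix().round(3))
E
```

```text
pics
side [[417.1, 0.0, 321.9], [0.0, 417.1, 194.8], [0.0, 0.0, 1.0]] [0.138 0.759 0.687] [[-0.91, -0.4, 0.02], [-0.23, 0.47, -0.85], [0.33, -0.79, -0.52]]
top [[498.7, 0.0, 318.5], [0.0, 498.7, 196.7], [0.0, 0.0, 1.0]] [ 0.421 -0.092  1.504] [[0.02, -1.0, 0.01], [-1.0, -0.02, -0.06], [0.06, -0.01, -1.0]]
{'time_s': 0.1, 'q': [1.247, 0.412, -0.013, 1.597, 0.006, 1.134, -0.082], 'qd': [-0.002, -0.002, -0.001, -0.001, -0.0, -0.0, -0.001], 'effort': [0.002, -58.91, 0.644, -29.171, -0.054, 0.014, 0.0], 'eef_pos': [0.158, -0.604, 0.222], 'eef_rot': [0.432, 0.56, -0.432, 0.559], 'contact_force': [0.193, 0.776, 0.07], 'moment': [-0.024, 0.029, -0.021], 'grip_width': 0.087}
[[-0.     0.967  0.253]
 [ 0.001  0.253 -0.967]
 [-1.    -0.    -0.001]]
```

View pics/0top.png

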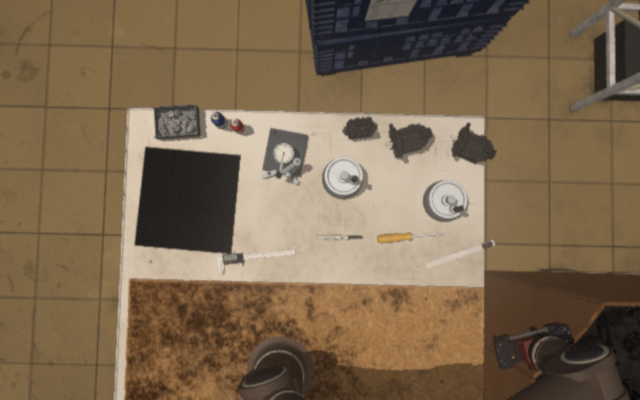

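View pics/0side.png

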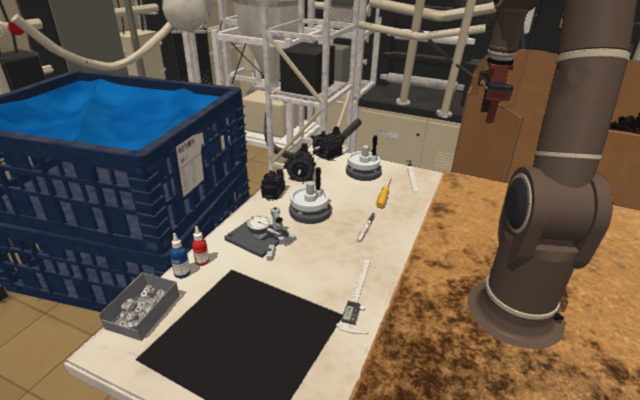

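Top view: mat (188,200), gauge (285,155), wheel A (344,178), wheel B (446,201); only two wheels. The side view agrees. Next, zoomed crops.

Run:
```python
from h import *
i=cv2.imread("pics/0top.png"); d=np.load("top0.npy"); C=cloud("top",d)
a=cv2.resize(i[120:220,250:380],None,fx=6,fy=6,interpolation=cv2.INTER_CUBIC)
cv2.imwrite("pics/1.png",a[:600,:780])
g=cv2.cvtColor(i,cv2.COLOR_BGR2GRAY)
# mat
m=((g<40)&(np.indices(g.shape)[0]>140)&(np.indices(g.shape)[0]<260)&(np.indices(g.shape)[1]<250)).astype(np.uint8)
m=cv2.morphologyEx(m,cv2.MORPH_OPEN,np.ones((9,9)))
c=max(cv2.findContours(m,0,2)[0],key=cv2.contourArea); r=cv2.minAreaRect(c); print(r)
print("mat",[ray("top",*p,0.003).round(3).tolist() for p in cv2.boxPoints(r)],ray("top",*r[0],.003).round(3))
for n,(u,v) in dict(A=(344,178),B=(446,201)).items():
    w=np.zeros(g.shape,bool); w[v-35:v+35,u-35:u+35]=1
    for lo,hi in((.045,.062),(.09,.105),(.125,.145)):
        s=w&(C[...,2]>lo)&(C[...,2]<hi)&(d>0); P=C[s]; print(n,lo,s.sum(),P.mean(0).round(4),P.min(0).round(3),P.max(0).round(3)) if s.sum() else None
```

```text
((171.6452178955078, 198.6205596923828), (62.339786529541016, 96.67640686035156), 6.009006023406982)
mat [[0.358, 0.44, 0.003], [0.648, 0.423, 0.003], [0.633, 0.235, 0.003], [0.343, 0.255, 0.003]] [0.495 0.338 0.003]
A 0.045 725 [ 0.5727 -0.1731  0.0513] [ 0.518 -0.229  0.045] [ 0.627 -0.12   0.062]
A 0.09 63 [ 0.5675 -0.1746  0.0989] [ 0.55  -0.204  0.09 ] [ 0.58  -0.161  0.105]
A 0.125 28 [ 0.5585 -0.2007  0.1347] [ 0.552 -0.207  0.128] [ 0.566 -0.193  0.142]
B 0.045 747 [ 0.5133 -0.477   0.0514] [ 0.458 -0.534  0.045] [ 0.567 -0.424  0.062]
B 0.09 71 [ 0.504  -0.4788  0.0988] [ 0.475 -0.496  0.091] [ 0.519 -0.466  0.105]
B 0.125 31 [ 0.4826 -0.4928  0.1341] [ 0.476 -0.501  0.125] [ 0.49  -0.486  0.141]
```

View pics/1.png

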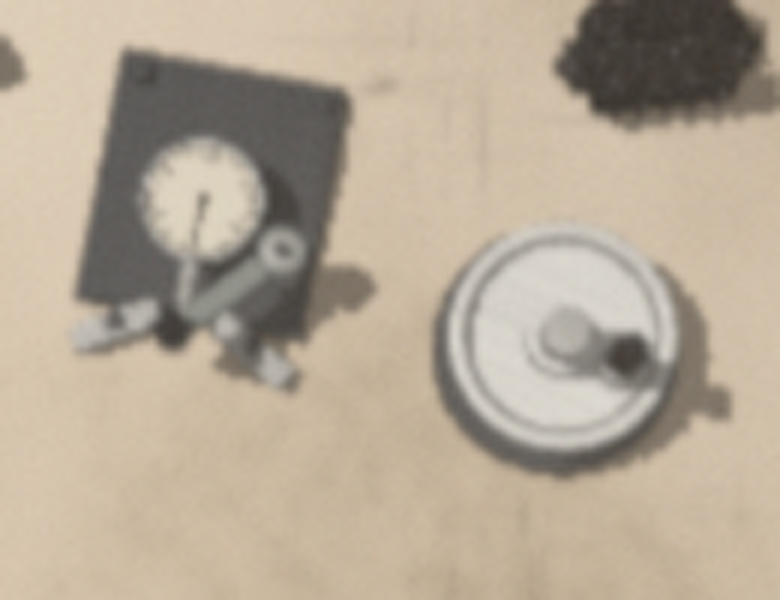

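Run:
```python
from h import *
i=cv2.imread("pics/0top.png"); d=np.load("top0.npy"); C=cloud("top",d)
f=lambda u,v:(250+u/6-.4,120+v/6-.4)
for n,(u,v),z in (("dial",(202,200),.06),("head",(173,332),.0945),("post",(280,250),.1),("jawL",(110,325),.016),("jawR",(255,350),.016),("c1",(125,50),.008),("c2",(350,95),.008),("c3",(75,297),.008),("c4",(300,345),.008)):
    p=f(u,v); q=C[int(round(p[1])),int(round(p[0]))]; print(n,np.round(p,1),q.round(3), ray("top",*p,z).round(4))
s=np.load("side0.npy"); S=cloud("side",s)
for n,P,D in(("top",C,d),("side",S,s)):
    m=(D>0)&(abs(P[...,0]-.6)<.1)&(abs(P[...,1])<.09)&(P[...,2]>.03); Q=P[m]; print(n,m.sum(),Q.max(0).round(3)); 
    for z in(.04,.05,.06,.07,.08,.09,.1,.11):
        k=Q[abs(Q[:,2]-z)<.005]; print(z,len(k),k.mean(0).round(3) if len(k) else "")
a=cv2.imread("pics/0side.png")[190:270,210:310]; cv2.imwrite("pics/2.png",cv2.resize(a,None,fx=7,fy=7,interpolation=cv2.INTER_CUBIC))
# mat: pixel corners by eye
for p in((147,147),(240,154),(235,255),(134,246)): print(ray("top",*p,.003).round(3))
```

```text
dial [283.3 152.9] [0.632 0.004 0.063] [0.6331 0.0033 0.06  ]
head [278.4 174.9] [0.565 0.014 0.094] [0.5649 0.013  0.0945]
post [296.3 161.3] [ 0.607 -0.035  0.083] [ 0.6044 -0.0368  0.1   ]
jawL [267.9 173.8] [0.575 0.05  0.018] [0.5756 0.0503 0.016 ]
jawR [292.1 177.9] [ 0.565 -0.022  0.016] [ 0.5649 -0.0223  0.016 ]
c1 [270.4 127.9] [0.716 0.049 0.008] [0.7159 0.0476 0.008 ]
c2 [307.9 135.4] [ 0.699 -0.066 -0.003] [ 0.6959 -0.0664  0.008 ]
c3 [262.1 169.1] [0.591 0.07  0.   ] [0.5901 0.069  0.008 ]
c4 [299.6 177.1] [ 0.57  -0.045  0.001] [ 0.5687 -0.0445  0.008 ]
top 534 [0.664 0.034 0.098]
0.04 9 [0.598 0.006 0.043]
0.05 169 [0.632 0.004 0.052]
0.06 184 [0.633 0.004 0.058]
0.07 26 [ 0.593 -0.019  0.073]
0.08 110 [ 0.595 -0.022  0.079]
0.09 24 [0.57  0.01  0.091]
0.1 11 [0.565 0.015 0.096]
0.11 0 
side 594 [0.666 0.037 0.098]
0.04 46 [0.623 0.017 0.042]
0.05 129 [0.613 0.016 0.05 ]
0.06 244 [0.635 0.006 0.057]
0.07 27 [0.582 0.004 0.072]
0.08 103 [ 0.593 -0.012  0.079]
0.09 31 [0.574 0.014 0.092]
0.1 10 [0.568 0.017 0.096]
0.11 0 
[0.649 0.419 0.003]
[0.635 0.138 0.003]
[0.331 0.143 0.003]
[0.351 0.445 0.003]
```

View pics/2.png

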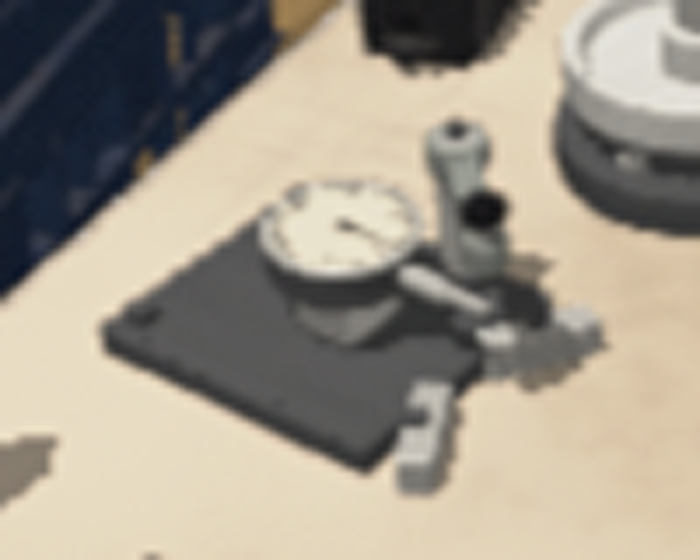

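Gauge x ≈ −9.5°, origin ≈ (0.510, 0.023); dial at about (202,200) and head at (173,332) in crop 1 agree with the heights given. Now the wheel grasp.

```bash
cat >> h.py <<'E'
def ang(o=None):
    o=o or monitor.get_obs(); R=Ro.from_quat(o["eef_rot"]).as_matrix(); return np.degrees(np.arctan2(R[1,2],R[0,2]))
def delta(p,jaw=None):
    o=monitor.get_obs(); R=Ro.from_quat(o["eef_rot"]).as_matrix(); 
    a=0 if jaw is None else (jaw-ang(o)+90)%180-90
    T=Ro.from_euler("z",a,degrees=True).as_matrix()@R
    print("tcp",o["eef_pos"].__class__ and np.round(o["eef_pos"],4),"jawang %.1f"%ang(o),"turn ax=%.1f"%-a,"shift cm before turn",(R.T@(np.array(p)-o["eef_pos"])*100).round(2),"after",(T.T@(np.array(p)-o["eef_pos"])*100).round(2),"F",np.round(o["contact_force"],1),"w %.4f"%o["grip_width"],"t %.1f"%o["time_s"],"tilt",R[:,0].round(3))
E
python3 - <<'E'
from h import *
f=lambda u,v:(250+u/6-.4,120+v/6-.4)
s=ray("top",*f(570,333),.1); h=ray("top",*f(628,352),.138); print(s,h,np.hypot(*(h-s)[:2]),np.degrees(np.arctan2(*(h-s)[1::-1])))
for p in((317,237),(362,238),(378,238),(441,234),(295,253)): print(ray("top",*p,.005).round(3))
a=np.degrees(np.arctan2(*(h-s)[1::-1]))
delta([s[0],s[1],.15],a+90)
E
```

```text
[ 0.56837994 -0.1744053   0.1       ] [ 0.55629801 -0.19893772  0.138     ] 0.027346155727812835 -116.21971314590436
[ 0.39  -0.101  0.005]
[ 0.39  -0.236  0.005]
[ 0.391 -0.284  0.005]
[ 0.408 -0.473  0.005]
[ 0.341 -0.036  0.005]
tcp [ 0.158  -0.6042  0.2219] jawang -75.3 turn ax=-49.1 shift cm before turn [  7.23  50.58 -31.19] after [ 7.16 56.69 17.83] F [0.2 0.8 0.1] w 0.0875 t 0.1 tilt [-0.     0.001 -1.   ]
```

```bash
python3 -m handwheel '[0,0,0,-9.8,0,0,1,0,0,0,-9.8,0,0,1,0,0,0,-9.8,0,0,1,0,0,0,-9.8,0,0,1,0,0,0,-9.8,0,0,1]' 25; python3 -m handwheel '[0,5.6,1.8,0,0,0,1,0,5.6,1.8,0,0,0,1,0,5.6,1.8,0,0,0,1,0,5.6,1.8,0,0,0,1,0,5.6,1.8,0,0,0,1]'; python3 -m handwheel '[0,5.6,1.8,0,0,0,1,0,5.6,1.8,0,0,0,1,1,5.6,1.8,0,0,0,1,1,5.6,1.8,0,0,0,1,1,5.6,1.8,0,0,0,0.7]'; python3 -m handwheel '[0,0,0,0,0,0,0.7,0,0,0,0,0,0,0.7]'
python3 - <<'E'
from h import *
delta([.57,-.174,.17],-26)
i,d=snap("side"); P=proj("side",[.57,-.174,.1]); print(P)
u,v=map(int,P); cv2.imwrite("pics/3.png",cv2.resize(i[v-45:v+35,u-55:u+55],None,fx=7,fy=7,interpolation=cv2.INTER_CUBIC)); print(u-55,v-45)
E
```

```text
time_s: 0.72
eef_pos: [0.158, -0.6044, 0.2221]
eef_rot: [0.159, 0.689, -0.159, 0.689]
contact_force: [0.5, -0.8, 1.6]
grip_width: 0.088
time_s: 1.35
eef_pos: [0.3639, -0.3921, 0.2225]
eef_rot: [0.161, 0.689, -0.161, 0.688]
contact_force: [0.3, -1.0, -0.1]
grip_width: 0.0881
time_s: 1.98
eef_pos: [0.5688, -0.1814, 0.1921]
eef_rot: [0.161, 0.689, -0.161, 0.688]
contact_force: [1.4, -0.1, 0.4]
grip_width: 0.081
time_s: 2.22
eef_pos: [0.5674, -0.1829, 0.1921]
eef_rot: [0.161, 0.689, -0.161, 0.688]
contact_force: [-0.1, -0.2, -0.9]
grip_width: 0.0625
tcp [ 0.5674 -0.1829  0.1921] jawang -26.3 turn ax=-0.3 shift cm before turn [ 2.21  0.92 -0.16] after [ 2.21  0.92 -0.16] F [-0.1 -0.2 -0.9] w 0.0625 t 2.2 tilt [-0.001 -0.    -1.   ]
[310.85514459 182.14359881]
255 137
```

View pics/3.png

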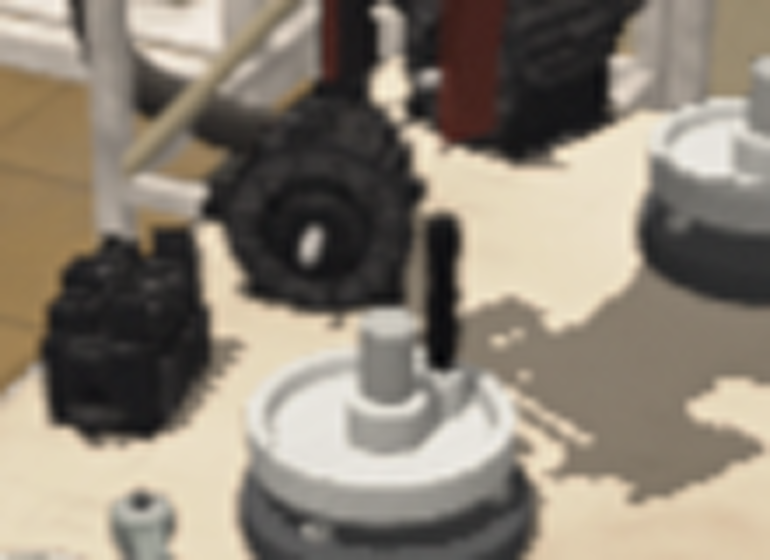

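```bash
python3 -m handwheel '[2,1.0,-0.1,0,0,0,0.7,3,0,0,0,0,0,0.7,3,0,0,0,0,0,0.7,2.2,0,0,0,0,0,0.7,2,0,0,0,0,0,0.7]' 25; python3 -m handwheel '[0,0,0,0,0,0,0.7,0,0,0,0,0,0,0,0,0,0,0,0,0,0,0,0,0,0,0,0,0,0,0,0,0,0,0,0]';python3 -m handwheel '[0,0,0,0,0,0,0,0,0,0,0,0,0,0,0,0,0,0,0,0,0]'
python3 - <<'E'
from h import *
gx=np.array([.986,-.165]); O=np.array([.5097,.0227]); p=O-.06*gx
delta([*p,.07],-99.5)
E
```

```text
time_s: 2.9
eef_pos: [0.5707, -0.1753, 0.0701]
eef_rot: [0.162, 0.688, -0.162, 0.688]
contact_force: [-0.2, 0.0, -0.5]
grip_width: 0.0616
time_s: 3.52
eef_pos: [0.5706, -0.1728, 0.0709]
eef_rot: [0.161, 0.689, -0.161, 0.688]
contact_force: [-7.8, 2.9, 6.3]
grip_width: 0.0253
time_s: 3.9
eef_pos: [0.5703, -0.1727, 0.0708]
eef_rot: [0.161, 0.689, -0.161, 0.688]
contact_force: [-5.3, 2.0, 4.1]
grip_width: 0.023
tcp [ 0.5703 -0.1727  0.0708] jawang -26.3 turn ax=73.2 shift cm before turn [  0.12  13.09 -19.84] after [  0.13 -15.2  -18.27] F [-5.3  2.   4.1] w 0.0230 t 3.9 tilt [-0.002  0.    -1.   ]
```

```bash
python3 -m handwheel '[-1,0,0,0,0,0,0,-1.5,0,0,0,0,0,0,-0.5,0,0,9,0,0,0,0,0,0,9,0,0,0,0,0,0,9,0,0,0]' 35; python3 -m handwheel '[0,0,0,9,0,0,0,0,0,0,9,0,0,0,0,0,0,9,0,0,0,0,0,0,9.6,0,0,0,0,0,0,9.6,0,0,0]';python3 -m handwheel '[0,-4,-1,0,0,0,0,0,-4,-3,0,0,0,0,0,-3.6,-4,0,0,0,0,0,-3,-4,0,0,0,0,0,-0.6,-4,0,0,0,0]';python3 -m handwheel '[0,0,-2.3,0,0,0,0,0,0,0,0,0,0,0,0,0,0,0,0,0,0]'
python3 - <<'E'
from h import *
gx=np.array([.986,-.165]); O=np.array([.5097,.0227]); p=O-.06*gx
delta([*p,.07],-99.5)
i,d=snap("top"); j,_=snap("side")
cv2.imwrite("pics/4.png",np.hstack([cv2.resize(i[110:260,200:350],(400,400)),cv2.resize(j[130:290,190:350],(400,400))]))
E
```

```text
time_s: 4.53
eef_pos: [0.5715, -0.1734, 0.1013]
eef_rot: [0.319, 0.631, -0.319, 0.631]
contact_force: [0.4, 0.0, -9.2]
grip_width: 0.0232
time_s: 5.15
eef_pos: [0.5716, -0.173, 0.1012]
eef_rot: [0.541, 0.455, -0.541, 0.455]
contact_force: [0.0, 0.6, -8.1]
grip_width: 0.0232
time_s: 5.78
eef_pos: [0.4461, 0.0109, 0.1013]
eef_rot: [-0.539, -0.457, 0.54, -0.457]
contact_force: [1.3, -0.5, -8.4]
grip_width: 0.0233
time_s: 6.15
eef_pos: [0.452, 0.0319, 0.101]
eef_rot: [-0.54, -0.457, 0.54, -0.457]
contact_force: [0.1, -0.3, -8.0]
grip_width: 0.0235
tcp [0.452  0.0319 0.101 ] jawang -99.5 turn ax=-0.0 shift cm before turn [ 3.1  -0.15 -0.05] after [ 3.1  -0.15 -0.05] F [ 0.1 -0.3 -8. ] w 0.0235 t 6.2 tilt [ 0. -0. -1.]
```

View pics/4.png

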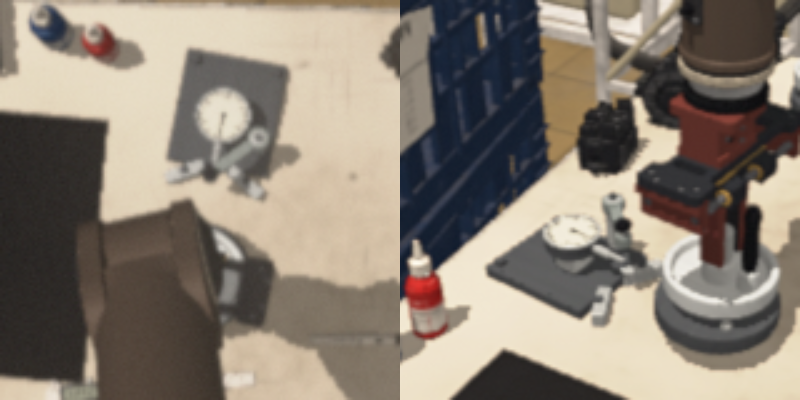

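```bash
python3 -m handwheel '[1.5,0,0,0,0,0,0,1.3,0,0,0,0,0,0,0.2,0,0,0,0,0,0,0,0,0,0,0,0,0]' 20; python3 -m handwheel '[0,1.5,0,0,0,0,0,0,1.5,0,0,0,0,0,0,1.5,0,0,0,0,0,0,0.6,0,0,0,0,0,0,0,0,0,0,0,0]';python3 -m handwheel '[0,0.3,0,0,0,0,0,0,0,0,0,0,0,0]';python3 -m handwheel '[0,0.3,0,0,0,0,0,0,0,0,0,0,0,0]'
python3 - <<'E'
from h import *
delta([.5097,.0227,.07],-99.5)
E
```

```text
time_s: 6.75
eef_pos: [0.4525, 0.0318, 0.0707]
eef_rot: [0.54, 0.456, -0.54, 0.457]
contact_force: [-0.9, -2.4, 1.1]
grip_width: 0.0235
time_s: 7.38
eef_pos: [0.5016, 0.0242, 0.0706]
eef_rot: [-0.539, -0.457, 0.54, -0.456]
contact_force: [-5.8, 0.7, 5.4]
grip_width: 0.0233
time_s: 7.62
eef_pos: [0.5031, 0.0239, 0.0705]
eef_rot: [-0.539, -0.458, 0.541, -0.456]
contact_force: [-10.7, 1.3, 10.5]
grip_width: 0.0235
time_s: 7.88
eef_pos: [0.506, 0.0235, 0.0705]
eef_rot: [-0.539, -0.458, 0.541, -0.456]
contact_force: [-10.2, 1.6, 11.2]
grip_width: 0.0234
tcp [0.506  0.0235 0.0705] jawang -99.5 turn ax=-0.0 shift cm before turn [0.05 0.38 0.01] after [0.05 0.38 0.02] F [-10.2   1.6  11.2] w 0.0234 t 7.9 tilt [-0.004  0.    -1.   ]
```

```bash
python3 -m handwheel '[-0.1,0.2,0,0,0,0,0,0,0,0,0,0,0,0]' 20; for k in 1; do python3 -m handwheel '[0,0.2,0,0,0,0,0,0,0,0,0,0,0,0]';python3 -m handwheel '[0,0.2,0,0,0,0,0,0,0,0,0,0,0,0]'; done
python3 - <<'E'
from h import *
delta([.5097,.0227,.07],-99.5)
i,d=snap("top"); j,_=snap("side")
cv2.imwrite("pics/5.png",np.hstack([cv2.resize(i[120:195,240:315],(400,400),interpolation=cv2.INTER_CUBIC),cv2.resize(j[190:270,220:300],(400,400),interpolation=cv2.INTER_CUBIC)]))
E
```

```text
time_s: 8.12
eef_pos: [0.5079, 0.0233, 0.0708]
eef_rot: [-0.539, -0.458, 0.541, -0.456]
contact_force: [-7.2, 2.2, 0.7]
grip_width: 0.0238
time_s: 8.38
eef_pos: [0.51, 0.0233, 0.071]
eef_rot: [-0.539, -0.458, 0.541, -0.456]
contact_force: [-1.9, 1.4, -0.7]
grip_width: 0.0239
time_s: 8.62
eef_pos: [0.5141, 0.0225, 0.0714]
eef_rot: [0.54, 0.457, -0.54, 0.457]
contact_force: [-3.6, 3.3, -2.0]
grip_width: 0.0234
tcp [0.5141 0.0225 0.0714] jawang -99.5 turn ax=-0.0 shift cm before turn [ 0.14 -0.44  0.05] after [ 0.14 -0.44  0.05] F [-3.6  3.3 -2. ] w 0.0234 t 8.6 tilt [-0.     0.001 -1.   ]
```

View pics/5.png

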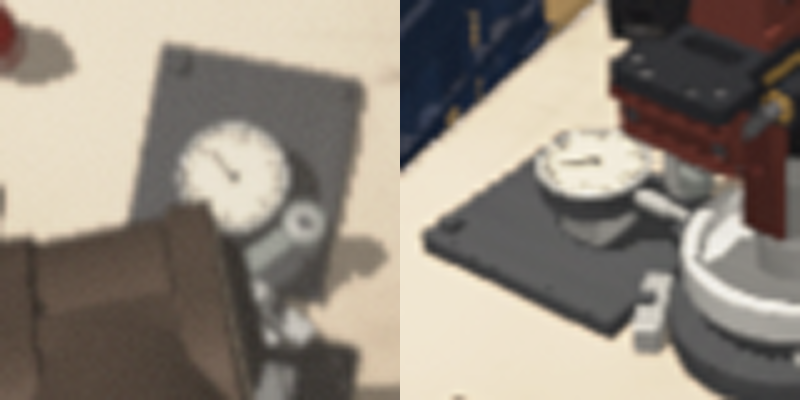

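```bash
python3 -m handwheel '[0,0.2,0,0,0,0,0,0,0,0,0,0,0,0]';python3 -m handwheel '[0,0.2,0,0,0,0,0,0,0,0,0,0,0,0]';  python3 -m handwheel '[0,0.2,0,0,0,0,0,0,0,0,0,0,0,0,0,0,0,0,0,0,0]'
```

```text
time_s: 8.98
eef_pos: [0.5144, 0.0224, 0.0714]
eef_rot: [-0.539, -0.458, 0.541, -0.456]
contact_force: [-7.1, 5.3, 4.0]
grip_width: 0.0234
time_s: 9.22
eef_pos: [0.5148, 0.0223, 0.0715]
eef_rot: [-0.538, -0.458, 0.541, -0.455]
contact_force: [-13.2, 6.0, 10.1]
grip_width: 0.0236
time_s: 9.6
eef_pos: [0.5159, 0.0226, 0.0716]
eef_rot: [-0.538, -0.459, 0.541, -0.455]
contact_force: [-16.5, 7.9, 14.0]
grip_width: 0.0239
```

```bash
python3 -m handwheel '[0,0,-0.1,0,0,0,0,0,0,0,0,0,0,0]';python3 -m handwheel '[0,0,-0.1,0,0,0,0,0,0,0,0,0,0,0]';  python3 -m handwheel '[0,-0.1,0,0,0,0,0,0,0,0,0,0,0,0]'; python3 -m handwheel '[0,0,0,0,0,0,0.5,0,0,0,0,0,0,0.5,0,0,0,0,0,0,0.5]'; python3 -m handwheel '[-3,0,0,0,0,0,0.5,-4,0,0,0,0,0,0.5,-5,-2,0,0,0,0,0.5,-5,-5,0,0,0,0,0.5,0,-4,0,0,0,0,0.5]'; python3 -m handwheel '[0,-4,0,0,0,0,0.5,0,0,0,0,0,0,0.5]'
python3 - <<'E'
from h import *
delta([.5097,.0227,.07],-99.5)
i,d=snap("top"); j,_=snap("side"); cv2.imwrite("pics/6t.png",i); cv2.imwrite("pics/6s.png",j)
print(proj("top",[.5097,.0227,.1]),proj("side",[.5097,.0227,.1]))
cv2.imwrite("pics/6.png",np.hstack([cv2.resize(i[135:210,245:320],(400,400),interpolation=cv2.INTER_CUBIC),cv2.resize(j[190:270,225:305],(400,400),interpolation=cv2.INTER_CUBIC)]))
E
```

```text
time_s: 9.85
eef_pos: [0.516, 0.023, 0.0716]
eef_rot: [-0.538, -0.459, 0.542, -0.455]
contact_force: [-16.2, 5.4, 13.6]
grip_width: 0.0233
time_s: 10.1
eef_pos: [0.5163, 0.0235, 0.0715]
eef_rot: [-0.538, -0.458, 0.542, -0.455]
contact_force: [-15.8, 4.7, 13.9]
grip_width: 0.0237
time_s: 10.35
eef_pos: [0.5161, 0.0235, 0.0715]
eef_rot: [-0.538, -0.458, 0.541, -0.455]
contact_force: [-12.7, 4.0, 10.0]
grip_width: 0.0235
time_s: 10.72
eef_pos: [0.5201, 0.0227, 0.0719]
eef_rot: [0.54, 0.456, -0.54, 0.457]
contact_force: [0.2, 0.9, 0.1]
grip_width: 0.0439
time_s: 11.35
eef_pos: [0.4176, 0.0408, 0.239]
eef_rot: [0.542, 0.455, -0.538, 0.458]
contact_force: [0.0, 0.4, -0.5]
grip_width: 0.0439
time_s: 11.6
eef_pos: [0.3755, 0.047, 0.2363]
eef_rot: [0.54, 0.456, -0.539, 0.457]
contact_force: [1.1, 1.0, 0.5]
grip_width: 0.044
tcp [0.3755 0.047  0.2363] jawang -99.5 turn ax=0.0 shift cm before turn [16.65 13.61  0.18] after [16.65 13.61  0.17] F [1.1 1.  0.5] w 0.0440 t 11.6 tilt [ 0.001 -0.001 -1.   ]
[274.28999085 194.14195204] [298.78522439 223.82025515]
```

View pics/6.png

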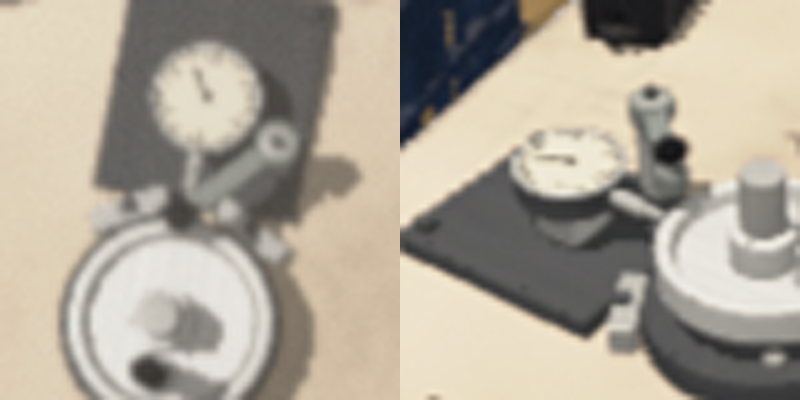

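```bash
cat >> h.py <<'E'
GX=np.array([.986,-.165]); GY=np.array([.165,.986]); DC=np.array([.6325,.0037])
def needle(n,img,save=None,z=.06):
    # rectify the dial: gauge x up, gauge -y right ; 40 mm half width, 5 px/mm
    h=.04; src=[];dst=[]
    for a,b in((h,h),(h,-h),(-h,-h),(-h,h)):
        P=DC+a*GX+b*GY; src.append(proj(n,[*P,z])); dst.append((200-b*5000,200-a*5000))
    H=cv2.getPerspectiveTransform(np.float32(src),np.float32(dst)); w=cv2.warpPerspective(img,H,(400,400),flags=cv2.INTER_CUBIC)
    g=cv2.GaussianBlur(cv2.cvtColor(w,cv2.COLOR_BGR2GRAY),(0,0),4).astype(float)
    br=(g>150).astype(np.uint8); br=cv2.morphologyEx(br,cv2.MORPH_CLOSE,np.ones((41,41)))
    k,lab,st,cc=cv2.connectedComponentsWithStats(br); b=1+np.argmax(st[1:,4]); c=max(cv2.findContours((lab==b).astype(np.uint8),0,2)[0],key=cv2.contourArea)
    (cx,cy),r=cv2.minEnclosingCircle(cv2.convexHull(c)); 
    th=np.arange(0,360,3); s=[]
    for t in th:
        q=np.arange(25,95,2); x=cx+q*np.sin(np.radians(t)); y=cy-q*np.cos(np.radians(t))
        s.append(cv2.remap(g.astype(np.float32),np.float32(x)[None],np.float32(y)[None],1).mean())
    s=np.array(s); dk=np.clip(np.median(s)-8-s,0,None)
    m=np.argmin(s); wi=np.exp(-(((th-th[m]+180)%360-180)/20.)**2)*dk; a=np.degrees(np.angle((wi*np.exp(1j*np.radians(th))).sum()))
    cw=(a-180)%360   # clockwise from 'towards the wheel'
    if save: cv2.imwrite(save,cv2.circle(w.copy(),(int(cx),int(cy)),int(r),(0,0,255),1))
    return round(float(cw),1),round(float(cw/180*np.pi/.4),2),(round(cx),round(cy),round(r)),round(float(dk[m]))
E
python3 - <<'E'
from h import *
C=np.array([.511,.0243])
print(ray("top",245+152*75/400-.4,135+372*75/400-.4,.138))
p=C-.031*GX; delta([*p,.107],-99.5)
for k in("0","6"):
    for n in("top","side"):
        print(k,n,needle(n,cv2.imread(f"pics/{k}{n if k=='0' else n[0]}.png"),f"pics/n{k}{n}.png"))
cv2.imwrite("pics/7.png",np.hstack([cv2.resize(cv2.imread(f"pics/n{k}.png"),(200,200)) for k in("0top","0side","6top","6side")]))
E
```

```text
[0.47923196 0.02206265 0.138     ]
tcp [0.3779 0.0468 0.2364] jawang -99.6 turn ax=-0.1 shift cm before turn [12.96 10.37  0.02] after [12.96 10.37  0.03] F [ 0.3 -0.2 -0.1] w 0.0439 t 11.7 tilt [ 0.002 -0.    -1.   ]
0 top (127.0, 5.54, (239, 222, 191), 8)
0 side (25.2, 1.1, (200, 159, 255), 47)
6 top (142.2, 6.21, (233, 232, 195), 28)
6 side (33.9, 1.48, (200, 160, 256), 27)
```

View pics/7.png

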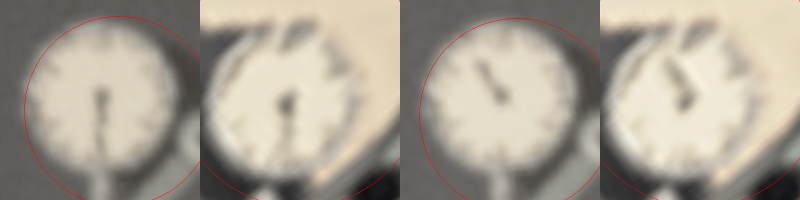

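```bash
python3 - <<'E'
s=open("h.py").read()
a=s.index("    br=(g>150)"); b=s.index("    th=np.arange")
s=s[:a]+"    cx,cy={'top':(204,194),'side':(175,204)}[n]; r=75\n"+s[b:]
s=s.replace("np.arange(25,95,2)","np.arange(22,78,2)")
open("h.py","w").write(s)
E
python3 - <<'E'
from h import *
for k in("0","6"):
    for n in("top","side"):
        print(k,n,needle(n,cv2.imread(f"pics/{k}{n if k=='0' else n[0]}.png")))
E
python3 -m handwheel '[0,2.6,0,0,0,0,0.5,0,2.6,0,0,0,0,0.5,0,2.6,0,0,0,0,0.5,0,2.6,0,0,0,0,0.5,3,0,0,0,0,0,0.5]' 3;python3 -m handwheel '[4,0,0,0,0,0,0.5,4,0,0,0,0,0,0.5,1.9,0,0,0,0,0,0.5,0,0,0,0,0,0,0.1,0,0,0,0,0,0,0.1]'; python3 -m handwheel '[0,0,0,0,0,0,0.1,0,0,0,0,0,0,0.1,0,0,0,0,0,0,0.1]'
python3 - <<'E'
from h import *
C=np.array([.511,.0243]);p=C-.031*GX; delta([*p,.107],-99.5)
i,_=snap("top");print(needle("top",i)); i,_=snap("side");print(needle("side",i))
E
```

```text
0 top (2.7, 0.12, (204, 194, 75), 31)
0 side (0.4, 0.02, (175, 204, 75), 34)
6 top (145.5, 6.35, (204, 194, 75), 34)
6 side (158.3, 6.91, (175, 204, 75), 44)
time_s: 12.32
eef_pos: [0.4839, 0.0292, 0.2063]
eef_rot: [0.542, 0.455, -0.539, 0.457]
contact_force: [-0.4, 0.2, -0.9]
grip_width: 0.0436
time_s: 12.95
eef_pos: [0.4808, 0.0297, 0.1073]
eef_rot: [0.54, 0.456, -0.54, 0.457]
contact_force: [-0.6, 0.7, 0.5]
grip_width: 0.0272
time_s: 13.32
eef_pos: [0.4804, 0.0296, 0.1076]
eef_rot: [0.54, 0.456, -0.539, 0.457]
contact_force: [0.8, -2.0, 3.5]
grip_width: 0.0168
tcp [0.4804 0.0296 0.1076] jawang -99.6 turn ax=-0.1 shift cm before turn [0.06 0.01 0.02] after [0.06 0.01 0.02] F [ 0.8 -2.   3.5] w 0.0168 t 13.3 tilt [ 0.002 -0.    -1.   ]
(139.7, 6.1, (204, 194, 75), 28)
(146.9, 6.41, (175, 204, 75), 49)
```

```bash
cat > m.py <<'E'
import sys; from h import *
o=monitor.get_obs(); r=[needle(n,snap(n)[0])[::3] +(0,) for n in("top","side")]
r=[needle(n,snap(n)[0]) for n in()] or r
R=Ro.from_quat(o["eef_rot"]).as_matrix(); f=R.T@np.array(o["contact_force"])
p=np.array(o["eef_pos"])[:2]
print("phi",sys.argv[1],"cw top/side",[(x[0],x[1]) for x in r],"F gx %.1f gy %.1f"%(f[1],-f[2]),p.round(4),"w %.4f t %.1f"%(o["grip_width"],o["time_s"]))
open("log.txt","a").write(" ".join(map(str,[sys.argv[1],r[0][0],r[1][0]]))+"\n")
E
rm -f log.txt; python3 m.py 180
python3 -m handwheel '[0,0.24,1.19,0,0,0,0.1,0,0.67,1.01,0,0,0,0.1,0,0,0,0,0,0,0.1]' >/dev/null; python3 m.py 225
python3 -m handwheel '[0,1.01,0.67,0,0,0,0.1,0,1.19,0.24,0,0,0,0.1,0,0,0,0,0,0,0.1]' >/dev/null; python3 m.py 270
```

```text
phi 180 cw top/side [(137.9, 24), (147.0, 48)] F gx 0.5 gy -0.9 [0.4804 0.0297] w 0.0166 t 13.4
phi 225 cw top/side [(197.5, 32), (194.3, 47)] F gx 2.1 gy -1.1 [0.486 0.005] w 0.0168 t 13.9
phi 270 cw top/side [(217.1, 33), (215.3, 51)] F gx 2.5 gy 1.5 [ 0.5064 -0.0066] w 0.0170 t 14.4
```

```bash
python3 -m handwheel '[0,1.24,-0.24,0,0,0,0.1,0,1.01,-0.67,0,0,0,0.1,0,0,0,0,0,0,0.1]' >/dev/null; python3 m.py 315
python3 -m handwheel '[0,0.70,-1.01,0,0,0,0.1,0,0.24,-1.19,0,0,0,0.1,0,0,0,0,0,0,0.1]' >/dev/null; python3 m.py 0
python3 -m handwheel '[0,-0.24,-1.19,0,0,0,0.1,0,-0.67,-1.01,0,0,0,0.1,0,0,0,0,0,0,0.1]' >/dev/null; python3 m.py 45
python3 -m handwheel '[0,-1.01,-0.67,0,0,0,0.1,0,-1.19,-0.24,0,0,0,0.1,0,0,0,0,0,0,0.1]' >/dev/null; python3 m.py 90
```

```text
phi 315 cw top/side [(180.0, 0), (196.5, 43)] F gx 0.1 gy -0.7 [ 5.294e-01 -3.000e-04] w 0.0086 t 14.8
phi 0 cw top/side [(335.8, 20), (196.5, 42)] F gx -0.2 gy 0.2 [0.5421 0.0211] w 0.0089 t 15.3
phi 45 cw top/side [(200.5, 32), (196.5, 42)] F gx -0.4 gy -0.1 [0.5359 0.044 ] w 0.0090 t 15.8
phi 90 cw top/side [(200.2, 32), (196.5, 42)] F gx 0.2 gy 0.6 [0.5151 0.0556] w 0.0088 t 16.3
```

```bash
python3 -m handwheel '[-5,0,0,0,0,0,0.5,-4,-4,0,0,0,0,0.5,0,-5,0,0,0,0,0.5,0,-5,0,0,0,0,0.5,0,0,0,0,0,0,0.5]' >/dev/null
python3 - <<'E'
from h import *
i,d=snap("top"); j,_=snap("side"); cv2.imwrite("pics/8t.png",i); cv2.imwrite("pics/8s.png",j)
cv2.imwrite("pics/8.png",np.hstack([cv2.resize(i[135:235,235:335],(400,400),interpolation=cv2.INTER_CUBIC),cv2.resize(j[180:280,245:345],(400,400),interpolation=cv2.INTER_CUBIC)]))
delta([.5,0,.1])
E
```

```text
tcp [0.3791 0.0782 0.1974] jawang -99.5 turn ax=0.0 shift cm before turn [ 9.77 13.2   5.71] after [ 9.77 13.2   5.71] F [ 0.  -0.2 -0.7] w 0.0441 t 17.1 tilt [ 0.002  0.    -1.   ]
```

View pics/8.png

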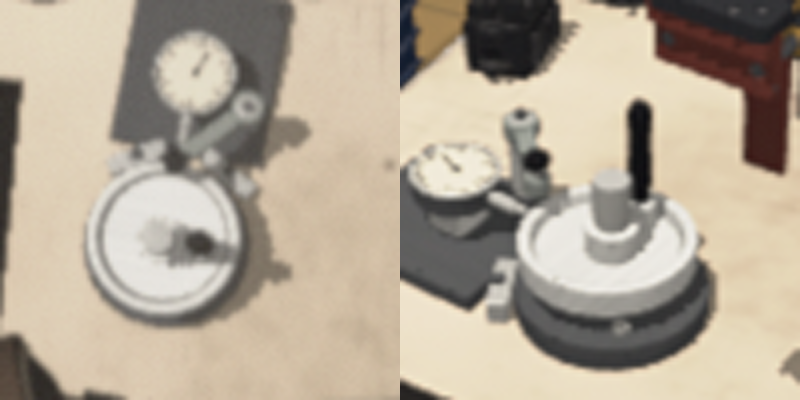

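Run:
```python
from h import *
s=ray("top",235+160/4-.4,135+237/4-.4,.1); h=ray("top",235+200/4-.4,135+242/4-.4,.138); v=(h-s)[:2]
print(s,h,np.hypot(*v),"phi",np.degrees(np.arctan2(v@GY,v@GX))%360)
s=ray("side",245+(610-400)/4-.4,180+180/4-.4,.1); h=ray("side",245+(638-400)/4-.4,180+104/4-.4,.138); v=(h-s)[:2]
print(s,h,np.hypot(*v),"phi",np.degrees(np.arctan2(v@GY,v@GX))%360)
o=monitor.get_obs(); print(np.round(o["q"],3))
C=np.array([.511,.0243]); p=C-.031*GY
delta([*p,.108],-9.5)
```

```text
[0.51054501 0.02185071 0.1       ] [ 0.50535339 -0.0087109   0.138     ] 0.0309994371668768 phi 269.8589844280168
[0.5119025  0.02735583 0.1       ] [ 0.50797868 -0.00293784  0.138     ] 0.030546728830853423 phi 272.11980302836844
[-0.091  0.039 -0.243  2.147  0.012  0.955 -2.078]
tcp [0.3791 0.0782 0.1974] jawang -99.5 turn ax=90.0 shift cm before turn [ 8.97 13.89  6.23] after [  8.96   6.22 -13.9 ] F [ 0.  -0.2 -0.7] w 0.0441 t 17.1 tilt [ 0.002  0.    -1.   ]
```

```bash
python3 -m handwheel '[0,0,0,-10,0,0,0.5,0,0,0,-10,0,0,0.5,0,0,0,-10,0,0,0.5,0,0,0,-10,0,0,0.5,0,0,0,-10,0,0,0.5]' 8 >/dev/null; python3 -m handwheel '[0,0,0,-10,0,0,0.5,0,0,0,-10,0,0,0.5,0,0,0,-10,0,0,0.5,0,0,0,-11,0,0,0.5,0,0,0,0,0,0,0.5]' >/dev/null
python3 - <<'E'
from h import *
delta([.5064,-.0063,.108],-8.5)
E
```

```text
tcp [0.3794 0.0782 0.1967] jawang -8.9 turn ax=-0.4 shift cm before turn [ 8.87 -6.38 13.85] after [ 8.87 -6.48 13.81] F [ 0.4 -0.1 -0.2] w 0.0440 t 18.4 tilt [-0.  0. -1.]
```

```bash
python3 -m handwheel '[0,-2.1,4.6,0,0,0,0.5,0,-2.1,4.6,0,0,0,0.5,0,-2.2,4.6,0,0,0,0.5,0,0,0,0,0,0,0.5,3,0,0,0,0,0,0.5]' 8 >/dev/null; python3 -m handwheel '[3,0,0,0,0,0,0.5,2.8,0,0,0,0,0,0.5,0,0,0,0,0,0,0.5,0,0,0,0,0,0,0.12,0,0,0,0,0,0,0.12]'; python3 -m handwheel '[0,0,0,0,0,0,0.12,0,0,0,0,0,0,0.12,0,0,0,0,0,0,0.12]'
python3 m.py 271
python3 - <<'E'
from h import *
delta([.5064,-.0063,.108],-8.5)
E
```

```text
time_s: 19.6
eef_pos: [0.5056, -0.0059, 0.1101]
eef_rot: [0.055, 0.704, -0.054, 0.706]
contact_force: [0.3, 0.0, -1.1]
grip_width: 0.0275
time_s: 19.98
eef_pos: [0.5055, -0.006, 0.1097]
eef_rot: [0.054, 0.704, -0.054, 0.706]
contact_force: [-0.7, 0.5, 6.6]
grip_width: 0.0168
phi 271 cw top/side [(200.3, 30), (196.6, 43)] F gx 0.4 gy 0.8 [ 0.5055 -0.006 ] w 0.0168 t 20.0
tcp [ 0.5055 -0.006   0.1097] jawang -8.8 turn ax=-0.3 shift cm before turn [ 0.17 -0.01  0.09] after [ 0.17 -0.01  0.09] F [-1.  -0.2  6.3] w 0.0164 t 20.1 tilt [ 0.002 -0.    -1.   ]
```

Now lead the handle round with the tool turning with it (jaws tangential, free radially).

```bash
for p in 301 331 1; do python3 -m handwheel '[0,0.047,0.538,-10,0,0,0.12,0,0.047,0.538,-10,0,0,0.12,0,0.047,0.538,-10,0,0,0.12,0,0,0,0,0,0,0.12]' >/dev/null; python3 m.py $p; done
```

```text
phi 301 cw top/side [(21.0, 12), (188.3, 47)] F gx 0.1 gy 0.2 [ 0.5219 -0.0042] w 0.0167 t 20.6
phi 331 cw top/side [(180.0, 0), (164.7, 49)] F gx -0.5 gy -0.9 [0.5349 0.0054] w 0.0165 t 21.2
phi 1 cw top/side [(349.6, 27), (131.8, 44)] F gx -0.5 gy -0.2 [0.5413 0.0201] w 0.0167 t 21.8
```

```bash
for p in 31 61; do python3 -m handwheel '[0,0.047,0.538,-10,0,0,0.12,0,0.047,0.538,-10,0,0,0.12,0,0.047,0.538,-10,0,0,0.12,0,0,0,0,0,0,0.12]' >/dev/null; python3 m.py $p; done; python3 -m handwheel '[0,0.047,0.538,-10,0,0,0.12,0,0,0,0,0,0,0.12,0,0,0,0,0,0,0.12]' >/dev/null; python3 m.py 71
python3 - <<'E'
from h import *
print(np.round(monitor.get_obs()["q"],2)); delta([.5,0,.1])
j,_=snap("side"); needle("side",j,"pics/9n.png"); cv2.imwrite("pics/9.png",np.hstack([cv2.imread("pics/9n.png"),cv2.resize(j[180:280,245:345],(400,400),interpolation=cv2.INTER_CUBIC)]))
E
```

```text
phi 31 cw top/side [(88.7, 27), (92.3, 57)] F gx -1.6 gy -0.9 [0.5395 0.0364] w 0.0167 t 22.4
phi 61 cw top/side [(44.4, 73), (65.3, 48)] F gx -1.5 gy -0.9 [0.5297 0.0496] w 0.0170 t 23.0
phi 71 cw top/side [(53.0, 29), (57.4, 58)] F gx -1.3 gy -1.0 [0.5252 0.0525] w 0.0167 t 23.4
[ 0.44  0.51 -0.82  1.91  0.46  0.92  2.03]
tcp [0.5252 0.0525 0.1097] jawang 151.1 turn ax=0.0 shift cm before turn [ 0.96  5.82 -0.34] after [ 0.96  5.82 -0.34] F [0.2 2.  7.6] w 0.0166 t 23.6 tilt [ 0.002  0.001 -1.   ]
```

View pics/9.png

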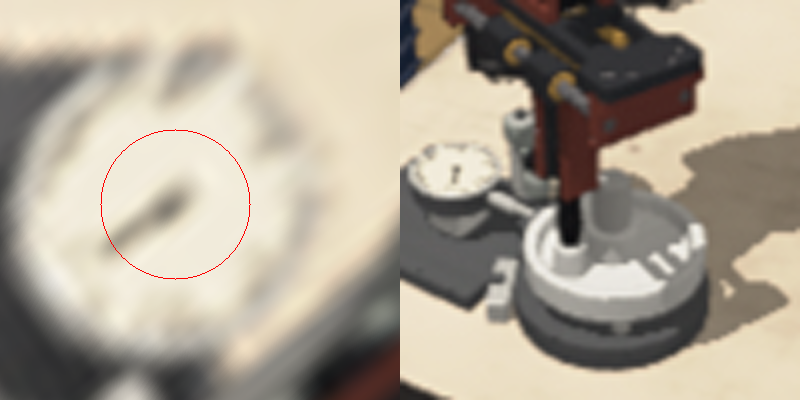

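```bash
python3 -m handwheel '[0,0.047,0.538,-10,0,0,0.12,0,0.047,0.538,-10,0,0,0.12,0,0,0,0,0,0,0.12,0,0,0,0,0,0,0.12]'|tail -1; python3 m.py 91;python3 -m handwheel '[0,0.047,0.538,-10,0,0,0.12,0,0.047,0.538,-10,0,0,0.12,0,0,0,0,0,0,0.12,0,0,0,0,0,0,0.12]'|tail -1; python3 m.py 111
python3 - <<'E'
from h import *
print(np.round(monitor.get_obs()["q"],2)); delta([.5,0,.1])
L=np.array([l.split() for l in open("log.txt")],float)
L=np.vstack([L[:3],L[7:]]);t=np.radians(L[:,0]);y=L[:,2]/180*np.pi/.4
k=slice(3,None)
for k in(slice(0,None),slice(3,None)):
  A=np.c_[np.ones_like(t),np.cos(t),np.sin(t)][k]; c,*_=np.linalg.lstsq(A,y[k],rcond=None); print(c,np.hypot(*c[1:]),np.degrees(np.arctan2(c[2],c[1]))%360,(y[k]-A@c).round(2))
E
```

```text
grip_width: 0.0166
phi 91 cw top/side [(51.3, 25), (56.0, 40)] F gx -1.4 gy -1.4 [0.5147 0.0559] w 0.0166 t 24.1
grip_width: 0.0166
phi 111 cw top/side [(53.9, 18), (56.2, 46)] F gx -1.0 gy -1.4 [0.5039 0.0555] w 0.0166 t 24.7
[ 0.56  0.55 -1.    1.95  0.57  0.95  2.61]
tcp [0.5039 0.0555 0.1096] jawang -169.0 turn ax=0.0 shift cm before turn [0.96 5.38 1.45] after [0.96 5.38 1.45] F [-1.1  1.6  8.6] w 0.0167 t 24.8 tilt [ 0.001  0.    -1.   ]
[ 5.80259804 -0.27814723 -3.29990509] 3.3116067798957887 265.18195821010147 [ 0.33  0.15  0.29 -0.52 -0.27  0.03  0.28  0.16  0.07 -0.09 -0.06 -0.37]
[ 5.45766873  0.25364127 -3.11108923] 3.1214115505522244 274.66090896838176 [ 0.01 -0.04 -0.    0.09 -0.05 -0.01 -0.09  0.1  -0.01]
```

```bash
python3 -m handwheel '[0,0.047,-0.538,10,0,0,0.12,0,0.047,-0.538,10,0,0,0.12,0,0.047,-0.538,10,0,0,0.12,0,0.047,-0.538,10,0,0,0.12,0,0.047,-0.538,10,0,0,0.12]' 20|tail -1;python3 -m handwheel '[0,0.047,-0.538,10,0,0,0.12,0,0.047,-0.538,10,0,0,0.12,0,0.047,-0.538,10,0,0,0.12,0,0.047,-0.538,10,0,0,0.12,0,0.047,-0.538,10,0,0,0.12]'|tail -1; python3 -m handwheel '[0,0.047,-0.538,10,0,0,0.12,0,0,0,0,0,0,0.12,0,0,0,0,0,0,0.12]'|tail -1; python3 m.py 1
python3 -m handwheel '[0,-0.2,0,0,0,0,0.12,0,0,0,0,0,0,0.12]'>/dev/null; python3 m.py 1
python3 -m handwheel '[0,-0.2,0,0,0,0,0.12,0,0,0,0,0,0,0.12]'>/dev/null; python3 m.py 1
```

```text
grip_width: 0.0168
grip_width: 0.0164
grip_width: 0.0165
phi 1 cw top/side [(347.4, 25), (133.8, 48)] F gx -1.5 gy 1.3 [0.5412 0.0196] w 0.0165 t 26.4
phi 1 cw top/side [(343.2, 15), (133.7, 48)] F gx 5.0 gy 0.6 [0.5416 0.0195] w 0.0164 t 26.8
phi 1 cw top/side [(337.5, 18), (137.6, 42)] F gx 8.2 gy 1.9 [0.5425 0.0195] w 0.0165 t 27.1
```

```bash
python3 -m handwheel '[0,-0.25,0,0,0,0,0.12,0,0,0,0,0,0,0.12]'>/dev/null; python3 m.py 1
python3 -m handwheel '[0,-0.25,0,0,0,0,0.12,0,0,0,0,0,0,0.12]'>/dev/null; python3 m.py 1
python3 -m handwheel '[0,-0.25,0,0,0,0,0.12,0,0,0,0,0,0,0.12]'>/dev/null; python3 m.py 1
```

```text
phi 1 cw top/side [(148.2, 21), (158.7, 44)] F gx 8.8 gy 1.5 [0.5448 0.0191] w 0.0166 t 27.5
phi 1 cw top/side [(157.7, 25), (164.8, 46)] F gx 8.9 gy 0.6 [0.5473 0.0187] w 0.0167 t 27.8
phi 1 cw top/side [(169.3, 23), (179.1, 30)] F gx 8.2 gy 0.8 [0.5497 0.0184] w 0.0167 t 28.2
```

```bash
python3 -m handwheel '[0,0.4,0,0,0,0,0.12,0,0.4,0,0,0,0,0.12,0,0,0,0,0,0,0.12]' 8 >/dev/null; python3 m.py 1
python3 -m handwheel '[0,0,0,0,0,0,0.4,0,0,0,0,0,0,0.4,0,0,0,0,0,0,0.4]'>/dev/null; python3 m.py 1
python3 - <<'E'
from h import *
j,_=snap("side"); i,_=snap("top"); delta([.5,0,.1])
cv2.imwrite("pics/10.png",np.hstack([cv2.resize(j[170:270,245:345],(400,400),interpolation=cv2.INTER_CUBIC),cv2.resize(i[135:235,235:335],(400,400),interpolation=cv2.INTER_CUBIC)]))
E
```

```text
phi 1 cw top/side [(140.0, 19), (102.6, 62)] F gx -1.2 gy -0.2 [0.5435 0.0191] w 0.0167 t 28.6
phi 1 cw top/side [(139.1, 19), (102.5, 55)] F gx 0.2 gy -0.1 [0.5437 0.0193] w 0.0351 t 29.1
tcp [0.5436 0.0193 0.1089] jawang 81.2 turn ax=0.0 shift cm before turn [ 0.89  4.02 -2.58] after [ 0.89  4.02 -2.58] F [-0.5 -0.   0.5] w 0.0348 t 29.3 tilt [ 0. -0. -1.]
```

View pics/10.png

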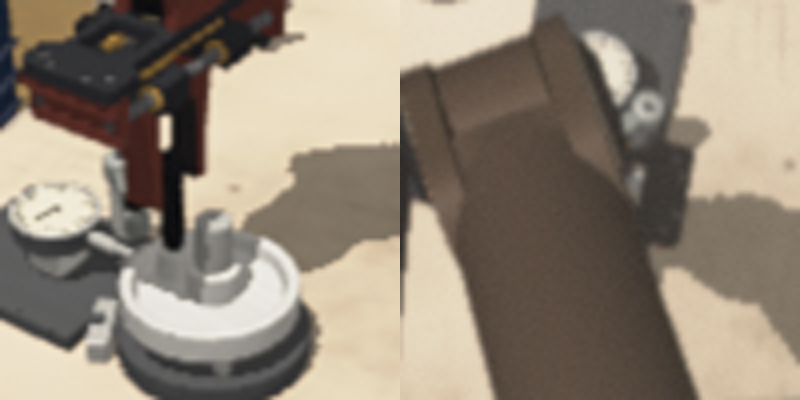

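```bash
python3 -m handwheel '[-2.5,0,0,0,0,0,0.5,-2.5,0,0,0,0,0,0.5,0,1.8,0,0,0,0,0.5,0,1.7,0,0,0,0,0.5,0,0,0,0,0,0,0.5]' 20 >/dev/null
python3 -m handwheel '[3,0,0,0,0,0,0.5,3,0,0,0,0,0,0.5,2.7,0,0,0,0,0,0.5,0,0,0,0,0,0,0.5,0,0,0,0,0,0,0.2]' 20
python3 -m handwheel '[0,0,0,0,0,0,0.2,0,0,0,0,0,0,0.2,0,0,0,0,0,0,0.2]' 20; python3 m.py 1
python3 -m handwheel '[0,-0.15,0,0,0,0,0.2,0,0,0,0,0,0,0.2]'>/dev/null; python3 m.py 1
python3 -m handwheel '[0,-0.15,0,0,0,0,0.2,0,0,0,0,0,0,0.2]'>/dev/null; python3 m.py 1
```

```text
time_s: 30.58
eef_pos: [0.5099, 0.0248, 0.0725]
eef_rot: [-0.46, 0.537, 0.46, 0.537]
contact_force: [0.1, -0.3, 0.2]
grip_width: 0.0371
time_s: 30.95
eef_pos: [0.5099, 0.0249, 0.0729]
eef_rot: [-0.461, 0.536, 0.46, 0.537]
contact_force: [-0.8, 0.3, 7.9]
grip_width: 0.0236
phi 1 cw top/side [(98.2, 26), (102.4, 54)] F gx 0.8 gy -0.2 [0.5099 0.0249] w 0.0236 t 30.9
phi 1 cw top/side [(98.5, 27), (104.4, 53)] F gx 4.5 gy 0.0 [0.5101 0.0248] w 0.0232 t 31.3
phi 1 cw top/side [(101.5, 30), (105.0, 47)] F gx 10.5 gy -0.3 [0.5102 0.0248] w 0.0236 t 31.6
```

```bash
python3 -m handwheel '[-0.12,0,0,0,0,0,0.2,0,0,0,0,0,0,0.2]'>/dev/null; python3 m.py 1
python3 -m handwheel '[0,-0.1,0,0,0,0,0.2,0,0,0,0,0,0,0.2]'>/dev/null; python3 m.py 1
python3 -m handwheel '[0,-0.1,0,0,0,0,0.2,0,0,0,0,0,0,0.2]'>/dev/null; python3 m.py 1
python3 -c "from h import *; delta([.5,0,.1])"
```

```text
phi 1 cw top/side [(104.3, 18), (112.2, 50)] F gx 6.4 gy -2.6 [0.5103 0.0246] w 0.0231 t 32.0
phi 1 cw top/side [(114.5, 21), (120.8, 52)] F gx 9.0 gy -0.5 [0.5107 0.0245] w 0.0240 t 32.4
phi 1 cw top/side [(135.5, 25), (139.1, 42)] F gx 8.5 gy -1.6 [0.5117 0.0243] w 0.0233 t 32.7
tcp [0.5117 0.0243 0.0729] jawang 81.2 turn ax=0.0 shift cm before turn [-2.71  0.8  -2.58] after [-2.71  0.8  -2.58] F [-8.7  2.2  7.1] w 0.0235 t 32.8 tilt [-0.004 -0.    -1.   ]
```

```bash
python3 -m handwheel '[-0.1,-0.1,0,0,0,0,0.2,0,0,0,0,0,0,0.2]'>/dev/null; python3 m.py 1
python3 -m handwheel '[0,-0.1,0,0,0,0,0.2,0,0,0,0,0,0,0.2]'>/dev/null; python3 m.py 1
python3 -m handwheel '[0,-0.1,0,0,0,0,0.2,0,0,0,0,0,0,0.2]'>/dev/null; python3 m.py 1
python3 -c "from h import *; delta([.5,0,.1])"
```

```text
phi 1 cw top/side [(158.7, 27), (159.5, 56)] F gx 6.4 gy -1.5 [0.5128 0.024 ] w 0.0236 t 33.0
phi 1 cw top/side [(160.9, 36), (162.2, 45)] F gx 8.6 gy -1.9 [0.513 0.024] w 0.0236 t 33.4
phi 1 cw top/side [(161.1, 38), (165.0, 51)] F gx 12.5 gy -2.5 [0.5134 0.0241] w 0.0236 t 33.8
tcp [0.5133 0.0241 0.0734] jawang 81.2 turn ax=0.0 shift cm before turn [-2.65  0.97 -2.59] after [-2.65  0.97 -2.59] F [-11.9   2.9   7. ] w 0.0235 t 33.9 tilt [-0.007 -0.    -1.   ]
```

```bash
python3 -m handwheel '[0,0.2,0,0,0,0,0.2,0,0,0,0,0,0,0.5,0,0,0,0,0,0,0.5,-3,0,0,0,0,0,0.5,-4.5,0,0,0,0,0,0.5]' 8 >/dev/null; python3 m.py 1
python3 -m handwheel '[0,-1.5,0,0,0,0,0.5,0,-1.6,0,0,0,0,0.5,0,0,0,0,0,0,0.5,2,0,0,0,0,0,0.5,2,0,0,0,0,0,0.5]' >/dev/null;python3 -m handwheel '[0,0,0,0,0,0,0.4,0,0,0,0,0,0,0.12,0,0,0,0,0,0,0.12,0,0,0,0,0,0,0.12,0,0,0,0,0,0,0.12]'; python3 m.py 1
python3 -m handwheel '[0,0.047,-0.538,10,0,0,0.12,0,0.047,-0.538,10,0,0,0.12,0,0.047,-0.538,10,0,0,0.12,0,0.047,-0.538,10,0,0,0.12,0,0,0,0,0,0,0.12]'|tail -1;python3 m.py 321;python3 -m handwheel '[0,0.047,-0.538,10,0,0,0.12,0,0.047,-0.538,10,0,0,0.12,0,0.047,-0.538,10,0,0,0.12,0,0.047,-0.538,10,0,0,0.12,0,0,0,0,0,0,0.12]'|tail -1;python3 m.py 281; python3 -m handwheel '[0,0.02,-0.34,6.3,0,0,0.12,0,0,0,0,0,0,0.12,0,0,0,0,0,0,0.12]'|tail -1;python3 m.py 275
python3 -c "from h import *; delta([.5,0,.1])"
```

```text
phi 1 cw top/side [(149.5, 28), (156.8, 48)] F gx -0.2 gy -0.1 [0.5147 0.0234] w 0.0438 t 34.5
time_s: 35.83
eef_pos: [0.5461, 0.0191, 0.1097]
eef_rot: [-0.46, 0.537, 0.46, 0.537]
contact_force: [0.9, 0.1, 4.0]
grip_width: 0.0172
phi 1 cw top/side [(148.3, 21), (156.8, 46)] F gx -0.9 gy -0.2 [0.5461 0.0191] w 0.0172 t 35.8
grip_width: 0.0166
phi 321 cw top/side [(180.0, 0), (193.7, 46)] F gx -2.2 gy -0.1 [ 5.362e-01 -1.000e-04] w 0.0166 t 36.5
grip_width: 0.0167
phi 281 cw top/side [(348.1, 106), (194.1, 50)] F gx -5.0 gy 0.1 [ 0.5161 -0.0087] w 0.0167 t 37.3
grip_width: 0.0166
phi 275 cw top/side [(351.4, 84), (191.3, 46)] F gx -5.8 gy -1.1 [ 0.5129 -0.0088] w 0.0166 t 37.8
tcp [ 0.5129 -0.0088  0.1097] jawang -4.9 turn ax=0.0 shift cm before turn [ 0.96  0.77 -1.36] after [ 0.96  0.77 -1.36] F [-0.2 -4.9  8. ] w 0.0165 t 37.9 tilt [ 0.001 -0.002 -1.   ]
```

```bash
python3 -m handwheel '[0,0,0,0,0,0,0.5,0,0,0,0,0,0,0.5,-2.5,0,0,0,0,0,0.5,-2.5,0,0,0,0,0,0.5,0,1.8,-0.15,0,0,0,0.5]' 15 >/dev/null
python3 m.py 275
python3 - <<'E'
from h import *
i,_=snap("top"); j,_=snap("side")
cv2.imwrite("pics/11.png",np.hstack([cv2.resize(j[170:270,245:345],(400,400),interpolation=cv2.INTER_CUBIC),cv2.resize(i[135:235,235:335],(400,400),interpolation=cv2.INTER_CUBIC)]))
E
python3 -m handwheel '[0,1.5,-0.15,0,0,0,0.5,0,0,0,0,0,0,0.5,3,0,0,0,0,0,0.5,3,0,0,0,0,0,0.5,2.8,0,0,0,0,0,0.5]' >/dev/null
python3 -m handwheel '[0,0,0,0,0,0,0.5,0,0,0,0,0,0,0.2,0,0,0,0,0,0,0.2,0,0,0,0,0,0,0.2,0,0,0,0,0,0,0.2]'; python3 m.py 275
```

```text
phi 275 cw top/side [(9.1, 100), (191.9, 51)] F gx 0.4 gy 0.8 [0.5131 0.0104] w 0.0441 t 38.5
time_s: 39.92
eef_pos: [0.511, 0.0262, 0.0719]
eef_rot: [0.031, 0.707, -0.031, 0.706]
contact_force: [-5.8, 0.0, 5.8]
grip_width: 0.0233
phi 275 cw top/side [(207.3, 36), (204.4, 44)] F gx -0.5 gy 5.8 [0.511  0.0262] w 0.0233 t 39.9
```

View pics/11.png

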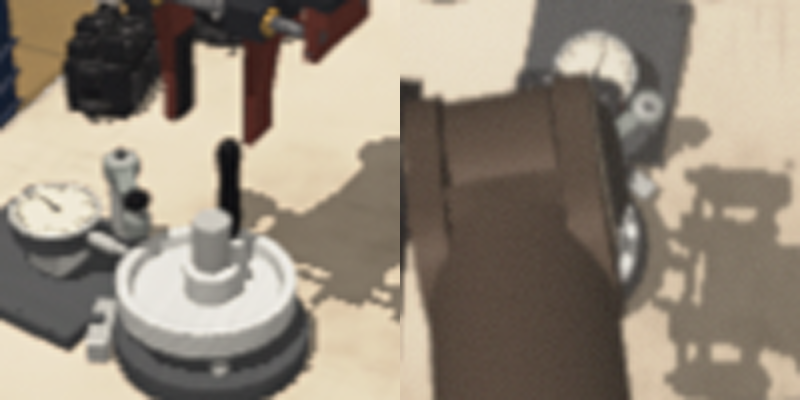

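```bash
python3 -m handwheel '[-0.1,-0.1,0.15,0,0,0,0.2,0,0,0,0,0,0,0.2]'>/dev/null; python3 m.py 281
python3 -m handwheel '[-0.05,-0.1,0.15,0,0,0,0.2,0,0,0,0,0,0,0.2]'>/dev/null; python3 m.py 281
python3 -m handwheel '[0,0,0.15,0,0,0,0.2,0,0,0,0,0,0,0.2]'>/dev/null; python3 m.py 281
python3 -c "from h import *; delta([.5,0,.1])"
```

```text
phi 281 cw top/side [(230.7, 17), (227.3, 43)] F gx 2.4 gy 6.4 [0.512  0.0252] w 0.0234 t 40.3
phi 281 cw top/side [(239.7, 32), (233.2, 36)] F gx 3.2 gy 9.1 [0.5123 0.0248] w 0.0238 t 40.6
phi 281 cw top/side [(240.8, 29), (237.2, 42)] F gx 3.9 gy 13.1 [0.5125 0.0249] w 0.0239 t 41.0
tcp [0.5125 0.0249 0.0723] jawang -5.0 turn ax=0.0 shift cm before turn [-2.76 -2.59 -1.05] after [-2.76 -2.59 -1.05] F [-13.9   4.5   6.5] w 0.0236 t 41.1 tilt [-0.007  0.    -1.   ]
```

```bash
python3 -m handwheel '[0,0,-0.2,0,0,0,0.2,0,0,0,0,0,0,0.5,0,0,0,0,0,0,0.5,-3,0,0,0,0,0,0.5,-3,0,0,0,0,0,0.5]' >/dev/null; python3 -m handwheel '[-2,0,0,0,0,0,0,0,0,0,0,0,0,0,0,0,0,0,0,0,0]' >/dev/null; python3 m.py 281
python3 -c "from h import *; delta([.567,.0148,.105])"
```

```text
phi 281 cw top/side [(351.6, 116), (222.0, 34)] F gx 0.3 gy -0.1 [0.5145 0.0236] w 0.0174 t 42.1
tcp [0.514  0.0237 0.1516] jawang -5.1 turn ax=0.0 shift cm before turn [ 4.65 -0.41  5.36] after [ 4.65 -0.41  5.36] F [-0.1  0.7 -0. ] w 0.0093 t 42.2 tilt [-0.001 -0.    -1.   ]
```

```bash
python3 -m handwheel '[0,-0.4,2.7,0,0,0,0,0,0,2.66,0,0,0,0,0,0,0,0,0,0,0,3.5,0,0,0,0,0,0,0,0,0,0,0,0,0]'; python3 -m handwheel '[1.2,0,0,0,0,0,0,0,0,0,0,0,0,0]'; python3 m.py 281
```

```text
time_s: 42.8
eef_pos: [0.5645, 0.015, 0.115]
eef_rot: [0.031, 0.709, -0.032, 0.704]
contact_force: [-1.0, 0.3, -0.7]
grip_width: 0.0001
time_s: 43.05
eef_pos: [0.5671, 0.0151, 0.1054]
eef_rot: [0.031, 0.707, -0.031, 0.706]
contact_force: [-0.0, 0.3, 0.8]
grip_width: 0.0004
phi 281 cw top/side [(248.8, 2), (221.9, 34)] F gx 0.3 gy 0.1 [0.5671 0.0151] w 0.0004 t 43.0
```

```bash
python3 -m handwheel '[0.8,0,0,0,0,0,0,0.4,0,0,0,0,0,0]'; python3 -m handwheel '[0.4,0,0,0,0,0,0,0.2,0,0,0,0,0,0,0,0,0,0,0,0,0]';  python3 -m handwheel '[0.2,0,0,0,0,0,0,0,0,0,0,0,0,0]'; python3 -m handwheel '[0.2,0,0,0,0,0,0,0,0,0,0,0,0,0,0,0,0,0,0,0,0]'; python3 m.py 281
```

```text
time_s: 43.4
eef_pos: [0.5676, 0.0151, 0.0933]
eef_rot: [0.031, 0.706, -0.031, 0.706]
contact_force: [-1.1, -0.4, 1.7]
grip_width: 0.0005
time_s: 43.78
eef_pos: [0.5677, 0.015, 0.088]
eef_rot: [0.031, 0.706, -0.032, 0.707]
contact_force: [-2.1, 0.0, 6.7]
grip_width: 0.0004
time_s: 44.02
eef_pos: [0.5678, 0.0151, 0.0876]
eef_rot: [0.031, 0.706, -0.032, 0.707]
contact_force: [-6.4, -1.5, 21.2]
grip_width: 0.0006
time_s: 44.4
eef_pos: [0.568, 0.0151, 0.0873]
eef_rot: [0.031, 0.706, -0.032, 0.707]
contact_force: [-12.0, -1.6, 36.7]
grip_width: 0.0005
phi 281 cw top/side [(246.2, 2), (233.1, 48)] F gx -2.6 gy 11.7 [0.568  0.0151] w 0.0005 t 44.4
```

```bash
python3 -m handwheel '[-2,0,0,0,0,0,0,-2.5,0,0,0,0,0,0.3,-2.5,0,0,0,0,0,0.5,0,0.5,-2.8,0,0,0,0.5,0,0,-2.8,0,0,0,0.5]' 30 >/dev/null; python3 -m handwheel '[0,0,0,0,0,0,0.5]' >/dev/null;  python3 m.py 281
python3 -c "from h import *; delta([.512,.0247,.072])"
```

```text
phi 281 cw top/side [(8.8, 94), (222.0, 35)] F gx -0.2 gy 0.1 [0.5107 0.0251] w 0.0435 t 45.2
tcp [0.5128 0.0249 0.1537] jawang -5.1 turn ax=0.0 shift cm before turn [ 8.17 -0.03 -0.08] after [ 8.17 -0.03 -0.08] F [0.1 0.5 0.6] w 0.0439 t 45.4 tilt [ 0.001 -0.    -1.   ]
```

```bash
python3 -m handwheel '[3,0,0,0,0,0,0.5,3,0,0,0,0,0,0.5,2.1,0,0,0,0,0,0.5,0,0,0,0,0,0,0.5,0,0,0,0,0,0,0.2]' 35 >/dev/null; python3 -m handwheel '[0,0,0,0,0,0,0.2,0,0,0,0,0,0,0.2,0,0,0,0,0,0,0.2]'
python3 -m handwheel '[-0.15,0,-1,0,0,0,0.2,0,0,-2,0,0,0,0.2,0,0,-2,0,0,0,0.2,0,0,-1.5,0,0,0,0.2,-2,0,0,0,0,0,0.2]'; python3 -m handwheel '[-1.2,1.5,0,0,0,0,0.2,0,4,0,0,0,0,0.2,0,5,0,0,0,0,0.2,0,5,0,0,0,0,0.2,0,5,1.5,0,0,0,0.2]'; python3 -m handwheel '[0,5,2,0,0,0,0.2,0,4,2,0,0,0,0.2,0,3,1,0,0,0,0.2,0,1.2,0.8,0,0,0,0.2,0,0,0,0,0,0,0.2]'
python3 -c "from h import *; delta([.55,.36,.077])"
```

```text
time_s: 46.35
eef_pos: [0.5119, 0.0252, 0.0733]
eef_rot: [0.031, 0.706, -0.031, 0.706]
contact_force: [-3.6, -0.1, 5.4]
grip_width: 0.0237
time_s: 46.98
eef_pos: [0.4439, 0.0305, 0.0927]
eef_rot: [0.031, 0.708, -0.032, 0.704]
contact_force: [0.4, 0.9, -8.0]
grip_width: 0.0235
time_s: 47.6
eef_pos: [0.4793, 0.2364, 0.1059]
eef_rot: [0.031, 0.707, -0.031, 0.706]
contact_force: [1.3, 0.4, -8.8]
grip_width: 0.0234
time_s: 48.22
eef_pos: [0.5497, 0.3604, 0.1053]
eef_rot: [0.031, 0.707, -0.031, 0.706]
contact_force: [-0.4, -0.5, -8.5]
grip_width: 0.023
tcp [0.5497 0.3604 0.1053] jawang -5.1 turn ax=0.0 shift cm before turn [ 2.83 -0.04  0.03] after [ 2.83 -0.04  0.03] F [-0.4 -0.5 -8.5] w 0.0230 t 48.2 tilt [-0.001 -0.001 -1.   ]
```

```bash
python3 -m handwheel '[1.5,0,0,0,0,0,0.2,1,0,0,0,0,0,0.2,0.35,0,0,0,0,0,0.2,0,0,0,0,0,0,0.2]'; python3 -m handwheel '[0,0,0,0,0,0,0.5,0,0,0,0,0,0,0.5,0,0,0,0,0,0,0.5,-4,0,0,0,0,0,0.5,-5,0,0,0,0,0,0.5]';  python3 -m handwheel '[-4,-5,-3,0,0,0,0.7,0,-6,-3,0,0,0,0.7,0,-6,0,0,0,0,0.7,0,-6,0,0,0,0,0.7,0,0,0,0,0,0,0.7]'
python3 - <<'E'
from h import *
i,d=snap("top"); j,_=snap("side"); cv2.imwrite("pics/12t.png",i); cv2.imwrite("pics/12s.png",j)
C=cloud("top",d); P=proj("side",[.508,-.478,.1]); u,v=map(int,P); print(u-50,v-50)
cv2.imwrite("pics/12.png",np.hstack([cv2.resize(i[160:240,405:485],(400,400),interpolation=cv2.INTER_CUBIC),cv2.resize(j[v-50:v+30,u-40:u+40],(400,400),interpolation=cv2.INTER_CUBIC)]))
for n,(uu,vv) in dict(B=(446,201),M=(167,180)).items():
    w=np.zeros(d.shape,bool); w[vv-35:vv+35,uu-35:uu+35]=1
    for lo,hi in((.045,.062),(.09,.105),(.125,.145)):
        s=w&(C[...,2]>lo)&(C[...,2]<hi)&(d>0); Q=C[s]; print(n,lo,s.sum(),Q.mean(0).round(4),Q.min(0).round(3),Q.max(0).round(3)) if s.sum() else None
delta([.508,-.478,.2])
E
```

```text
time_s: 48.72
eef_pos: [0.5502, 0.3596, 0.0775]
eef_rot: [0.032, 0.706, -0.032, 0.706]
contact_force: [0.2, -0.1, -7.4]
grip_width: 0.0233
time_s: 49.35
eef_pos: [0.5496, 0.3597, 0.1679]
eef_rot: [0.031, 0.707, -0.032, 0.706]
contact_force: [0.1, 1.1, -0.9]
grip_width: 0.0437
time_s: 49.98
eef_pos: [0.4766, 0.1408, 0.2037]
eef_rot: [0.033, 0.706, -0.035, 0.707]
contact_force: [-0.2, 1.5, 0.6]
grip_width: 0.0612
316 95
B 0.045 724 [ 0.5135 -0.4771  0.0513] [ 0.458 -0.534  0.045] [ 0.566 -0.424  0.062]
B 0.09 72 [ 0.5035 -0.4793  0.0982] [ 0.474 -0.495  0.09 ] [ 0.52  -0.466  0.105]
B 0.125 29 [ 0.4829 -0.4934  0.1328] [ 0.476 -0.501  0.126] [ 0.49  -0.486  0.143]
M 0.045 627 [0.565  0.3692 0.0522] [0.499 0.302 0.045] [0.608 0.412 0.062]
M 0.09 68 [0.5507 0.3522 0.0993] [0.539 0.318 0.09 ] [0.561 0.369 0.105]
M 0.125 32 [0.5531 0.3244 0.135 ] [0.545 0.319 0.125] [0.562 0.332 0.143]
tcp [0.4768 0.1457 0.2036] jawang -5.2 turn ax=0.0 shift cm before turn [  0.32 -61.84   8.73] after [  0.32 -61.84   8.73] F [0.5 0.5 0.1] w 0.0617 t 50.1 tilt [ 0.002  0.001 -1.   ]
```

View pics/12.png

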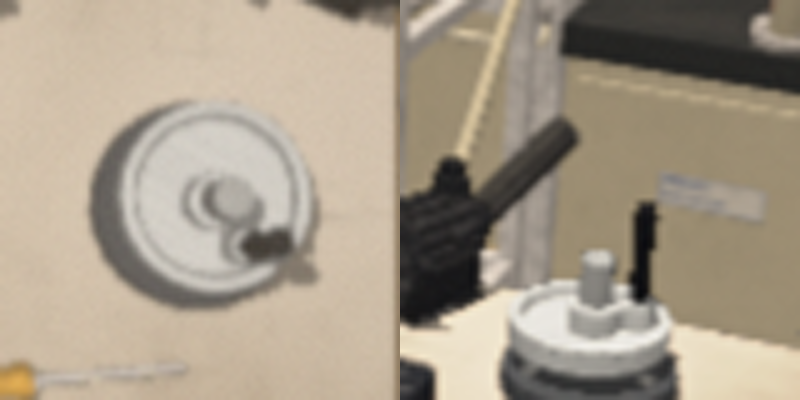

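Picture 12: wheel B stands upright, untouched — stub (235,198) and handle (280,243) in the crop; wheel 1 stands on the mat.

Run:
```python
from h import *
def both(a,b,z):
    p=ray("top",*a,z); q=ray("side",*b,z); return p.round(4),q.round(4)
print("stub",*both((451.6,199.2),(365,146),.1)); print("handle",*both((460.6,208.2),(374.8,135.6),.138))
s=ray("top",451.6,199.2,.1);h=ray("top",460.6,208.2,.138); a=np.degrees(np.arctan2(*(h-s)[1::-1])); print(a,np.hypot(*(h-s)[:2]))
delta([*s[:2],.19],a+90)
```

```text
stub [ 0.5073 -0.4782  0.1   ] [ 0.5112 -0.4758  0.1   ]
handle [ 0.4808 -0.4926  0.138 ] [ 0.4844 -0.4885  0.138 ]
-151.33195578629767 0.030193246149426985
tcp [0.4768 0.1457 0.2036] jawang -5.2 turn ax=56.2 shift cm before turn [  1.32 -61.86   8.66] after [  1.42 -27.25  56.21] F [0.5 0.5 0.1] w 0.0617 t 50.1 tilt [ 0.002  0.001 -1.   ]
```

```bash
python3 -m handwheel '[0,0,0,9.4,0,0,0.7,0,0,0,9.4,0,0,0.7,0,0,0,9.4,0,0,0.7,0,0,0,9.4,0,0,0.7,0,0,0,9.4,0,0,0.7]' 25 >/dev/null; python3 -m handwheel '[0,0,0,9.4,0,0,0.7,0,-2.4,5.1,0,0,0,0.7,0,-2.4,5.1,0,0,0,0.7,0,-2.4,5.1,0,0,0,0.7,0,-2.4,5.1,0,0,0,0.7]'>/dev/null; python3 -m handwheel '[0,-2.4,5.1,0,0,0,0.7,0,-2.4,5.1,0,0,0,0.7,0,-2.4,5.1,0,0,0,0.7,0,-2.4,5.1,0,0,0,0.7,0,-2.4,5.1,0,0,0,0.7]'; python3 -m handwheel '[0,-2.4,5.1,0,0,0,0.7,0,-2,4,0,0,0,0.7,0,0,0,0,0,0,0.7]'
python3 -c "from h import *; delta([.509,-.477,.072])"
```

```text
time_s: 51.95
eef_pos: [0.5078, -0.3607, 0.2028]
eef_rot: [0.361, 0.608, -0.36, 0.609]
contact_force: [1.1, 0.2, 0.7]
grip_width: 0.0618
time_s: 52.32
eef_pos: [0.5106, -0.4643, 0.2017]
eef_rot: [0.362, 0.607, -0.363, 0.607]
contact_force: [0.4, 0.1, -0.0]
grip_width: 0.0615
tcp [ 0.5106 -0.4643  0.2017] jawang -61.6 turn ax=0.0 shift cm before turn [12.97 -0.72  1.04] after [12.97 -0.72  1.04] F [ 0.4  0.1 -0. ] w 0.0615 t 52.3 tilt [-0.001 -0.001 -1.   ]
```

```bash
python3 -m handwheel '[3,-0.7,1.0,0,0,0,0.7,4,0,0,0,0,0,0.7,4,0,0,0,0,0,0.7,1.9,0,0,0,0,0,0.7,0,0,0,0,0,0,0.7]' 30 >/dev/null; python3 -m handwheel '[0,0,0,0,0,0,0.5,0,0,0,0,0,0,0.2,0,0,0,0,0,0,0.2,0,0,0,0,0,0,0.2,0,0,0,0,0,0,0.2]' 30;python3 -m handwheel '[-2,0,0,0,0,0,0.2,-3,0,0,0,0,0,0.2,0,0,0,9.5,0,0,0.2,0,0,0,9.5,0,0,0.2,0,0,0,9.5,0,0,0.2]' 35;python3 -m handwheel '[0,0,0,9.5,0,0,0.2,0,0,0,0,0,0,0.2]'
python3 -c "from h import *; delta([.448,.0355,.122],-99.5)"
```

```text
time_s: 53.58
eef_pos: [0.5095, -0.4749, 0.0747]
eef_rot: [0.361, 0.607, -0.362, 0.609]
contact_force: [1.7, -3.2, 1.4]
grip_width: 0.0237
time_s: 54.2
eef_pos: [0.5079, -0.4725, 0.1232]
eef_rot: [0.501, 0.5, -0.501, 0.497]
contact_force: [-0.3, -0.6, -10.0]
grip_width: 0.0234
time_s: 54.45
eef_pos: [0.5083, -0.4725, 0.1231]
eef_rot: [-0.539, -0.458, 0.539, -0.456]
contact_force: [0.1, 1.2, -8.2]
grip_width: 0.0234
tcp [ 0.5083 -0.4725  0.1231] jawang -99.4 turn ax=0.1 shift cm before turn [  0.24 -14.25 -49.14] after [  0.24 -14.33 -49.11] F [ 0.1  1.2 -8.2] w 0.0234 t 54.5 tilt [-0.002  0.002 -1.   ]
```

```bash
python3 -m handwheel '[0,-1.3,-3,0,0,0,0.2,0,-1.3,-4.5,0,0,0,0.2,0,-1.3,-4.6,0,0,0,0.2,0,-1.3,-4.6,0,0,0,0.2,0,-1.3,-4.6,0,0,0,0.2]' >/dev/null; python3 -m handwheel '[0,-1.3,-4.6,0,0,0,0.2,0,-1.3,-4.6,0,0,0,0.2,0,-1.3,-4.6,0,0,0,0.2,0,-1.3,-4.6,0,0,0,0.2,0,-1.3,-4.6,0,0,0,0.2]' >/dev/null; python3 -m handwheel '[0,-1.3,-3.4,0,0,0,0.2,0,0,-1.4,0,0,0,0.2,0,0,0,0,0,0,0.2]'
python3 -c "from h import *; delta([.448,.0355,.0747],-99.5)"
```

```text
time_s: 56.08
eef_pos: [0.4492, 0.0345, 0.1242]
eef_rot: [0.539, 0.458, -0.538, 0.458]
contact_force: [0.1, -0.4, -9.8]
grip_width: 0.0234
tcp [0.4492 0.0345 0.1242] jawang -99.2 turn ax=0.3 shift cm before turn [ 4.95 -0.13 -0.07] after [ 4.95 -0.13 -0.07] F [ 0.1 -0.4 -9.8] w 0.0234 t 56.1 tilt [ 0.001  0.    -1.   ]
```

```bash
python3 -m handwheel '[2,0,0,0,0,0,0.2,2,0,0,0,0,0,0.2,0.9,0,0,0.3,0,0,0.2,0,0,0,0,0,0,0.2]' 20; python3 -m handwheel '[0,1.5,0,0,0,0,0.2,0,1.5,0,0,0,0,0.2,0,1.5,0,0,0,0,0.2,0,1.1,0,0,0,0,0.2,0,0,0,0,0,0,0.2]'; python3 m.py 180
python3 -m handwheel '[0,0.2,0,0,0,0,0.2,0,0,0,0,0,0,0.2]'>/dev/null; python3 m.py 180
python3 -m handwheel '[0,0.2,0,0,0,0,0.2,0,0,0,0,0,0,0.2]'>/dev/null; python3 m.py 180
python3 -m handwheel '[0,0.2,0,0,0,0,0.2,0,0,0,0,0,0,0.2]'>/dev/null; python3 m.py 180
python3 -c "from h import *; delta([.5122,.0247,.0747],-99.5)"
```

```text
time_s: 56.58
eef_pos: [0.4491, 0.0326, 0.0749]
eef_rot: [-0.541, -0.455, 0.541, -0.455]
contact_force: [0.6, 0.2, -9.5]
grip_width: 0.0237
time_s: 57.2
eef_pos: [0.5048, 0.0241, 0.0747]
eef_rot: [-0.541, -0.455, 0.541, -0.455]
contact_force: [0.2, 0.1, -8.9]
grip_width: 0.024
phi 180 cw top/side [(39.2, 25), (27.7, 55)] F gx 0.2 gy 0.1 [0.5048 0.0241] w 0.0240 t 57.2
phi 180 cw top/side [(8.8, 36), (5.4, 61)] F gx -0.5 gy 0.2 [0.5058 0.0242] w 0.0237 t 57.5
phi 180 cw top/side [(62.2, 22), (63.0, 53)] F gx -0.1 gy -0.5 [0.5082 0.0237] w 0.0239 t 57.9
phi 180 cw top/side [(104.6, 17), (108.3, 34)] F gx -1.1 gy 0.0 [0.5103 0.0233] w 0.0236 t 58.2
tcp [0.5101 0.0233 0.0749] jawang -99.8 turn ax=-0.3 shift cm before turn [ 0.02  0.19 -0.17] after [ 0.02  0.19 -0.17] F [-0.5  1.4 -9.5] w 0.0237 t 58.4 tilt [ 0. -0. -1.]
```

```bash
python3 -m handwheel '[0,0.2,-0.1,0,0,0,0.2,0,0,0,0,0,0,0.2]'>/dev/null; python3 m.py 180
python3 -m handwheel '[0.1,0.1,0,0,0,0,0.2,0,0,0,0,0,0,0.2]'>/dev/null; python3 m.py 180
python3 -m handwheel '[0,0.2,0,0,0,0,0.2,0,0,0,0,0,0,0.2]'>/dev/null; python3 m.py 180
python3 -m handwheel '[0,0.1,0,0,0,0,0.2,0,0,0,0,0,0,0.2]'>/dev/null; python3 m.py 180
python3 -c "from h import *; delta([.5122,.0247,.0747],-99.5)"
```

```text
phi 180 cw top/side [(147.2, 18), (156.6, 42)] F gx -1.5 gy -0.5 [0.5123 0.024 ] w 0.0232 t 58.6
phi 180 cw top/side [(156.3, 32), (159.4, 56)] F gx -4.2 gy -0.2 [0.5127 0.024 ] w 0.0240 t 59.0
phi 180 cw top/side [(191.4, 21), (193.7, 46)] F gx -5.6 gy 0.9 [0.5143 0.0238] w 0.0236 t 59.3
phi 180 cw top/side [(195.0, 28), (194.4, 47)] F gx -10.1 gy -0.9 [0.5145 0.0238] w 0.0236 t 59.6
tcp [0.5145 0.0238 0.0742] jawang -99.8 turn ax=-0.3 shift cm before turn [-0.05 -0.24 -0.05] after [-0.05 -0.24 -0.05] F [-8.9  1.1  5.3] w 0.0234 t 59.8 tilt [-0.003  0.001 -1.   ]
```

```bash
sed -i 's/for n in("top","side")\]/for n in("side",)]/; s/r\[0\]\[0\],r\[1\]\[0\]/r[0][0]/' m.py; rm log.txt
python3 -m handwheel '[0,0.1,0,0,0,0,0.2,0,0,0,0,0,0,0.2,0,-0.25,0,0,0,0,0.2,0,0,0,0,0,0,0.5,0,0,0,0,0,0,0.5]' >/dev/null; python3 m.py 180
python3 -m handwheel '[-4,0,0,0,0,0,0.5,-4,0,0,0,0,0,0.5,0,-1.5,0,0,0,0,0.5,0,-1.7,0,0,0,0,0.5,0,0,0,0,0,0,0.5]' >/dev/null
python3 -c "from h import *; delta([.4818,.0294,.109],-99.5)"
```

```text
phi 180 cw top/side [(194.2, 50)] F gx 0.8 gy 0.1 [0.5162 0.0235] w 0.0400 t 60.4
tcp [0.4809 0.0293 0.153 ] jawang -99.8 turn ax=-0.3 shift cm before turn [ 4.4   0.09 -0.03] after [ 4.4   0.09 -0.03] F [ 0.9 -0.1 -0.8] w 0.0439 t 61.0 tilt [-0.002 -0.    -1.   ]
```

Seated: 194° = 8.5 mm, unchanged on release. Now cage the handle (without squeezing) and lead it round.

```bash
python3 -m handwheel '[2.2,0.1,0,-0.3,0,0,0.5,2.2,0,0,0,0,0,0.5,0,0,0,0,0,0,0.23,0,0,0,0,0,0,0.23,0,0,0,0,0,0,0.23]' 5; python3 m.py 180
python3 -m handwheel '[0,0.047,-0.538,10,0,0,0.23,0,0.047,-0.538,10,0,0,0.23,0,0.047,-0.538,10,0,0,0.23,0,0,0,0,0,0,0.23]'; python3 m.py 150
python3 -m handwheel '[0,0.047,-0.538,10,0,0,0.23,0,0.047,-0.538,10,0,0,0.23,0,0,0,0,0,0,0.23,0,0,0,0,0,0,0.23]'; python3 m.py 130
python3 -c "from h import *; print(np.round(monitor.get_obs()['q'],2)); delta([.4818,.0294,.109],-99.5)"
```

```text
time_s: 61.68
eef_pos: [0.4846, 0.0289, 0.1105]
eef_rot: [0.54, 0.457, -0.539, 0.457]
contact_force: [-0.8, -1.0, -0.1]
grip_width: 0.0213
phi 180 cw top/side [(194.2, 50)] F gx -0.6 gy -1.1 [0.4846 0.0289] w 0.0213 t 61.7
time_s: 62.22
eef_pos: [0.4911, 0.0439, 0.1103]
eef_rot: [0.64, 0.302, -0.639, 0.302]
contact_force: [0.5, 0.1, 0.3]
grip_width: 0.0202
phi 150 cw top/side [(156.8, 38)] F gx 0.3 gy 0.3 [0.4911 0.0439] w 0.0202 t 62.2
time_s: 62.78
eef_pos: [0.4987, 0.0504, 0.1099]
eef_rot: [0.682, 0.188, -0.682, 0.188]
contact_force: [0.1, 0.6, 0.1]
grip_width: 0.0201
phi 130 cw top/side [(123.0, 47)] F gx -0.5 gy 0.4 [0.4987 0.0504] w 0.0201 t 62.8
[-0.55  0.36  0.44  2.04 -0.21  0.79 -2.59]
tcp [0.4987 0.0503 0.11  ] jawang -149.3 turn ax=-49.8 shift cm before turn [0.1  0.93 2.53] after [ 0.1  -1.33  2.35] F [ 0.8 -0.2 -0.4] w 0.0199 t 62.8 tilt [ 0.  0. -1.]
```

```bash
for p in 160 190 220 250 280 310 340; do python3 -m handwheel '[0,0.047,0.538,-10,0,0,0.23,0,0.047,0.538,-10,0,0,0.23,0,0.047,0.538,-10,0,0,0.23,0,0,0,0,0,0,0.23]' >/dev/null; python3 m.py $p; done
```

```text
phi 160 cw top/side [(156.9, 47)] F gx -0.3 gy 0.5 [0.4875 0.0386] w 0.0204 t 63.3
phi 190 cw top/side [(194.1, 50)] F gx -0.5 gy 1.2 [0.4837 0.0232] w 0.0197 t 63.9
phi 220 cw top/side [(222.0, 37)] F gx -0.1 gy -0.7 [0.488  0.0079] w 0.0202 t 64.4
phi 250 cw top/side [(222.0, 35)] F gx 0.7 gy 0.6 [ 0.4994 -0.0033] w 0.0202 t 65.0
phi 280 cw top/side [(203.5, 52)] F gx -0.4 gy 0.4 [ 0.5149 -0.0072] w 0.0203 t 65.5
phi 310 cw top/side [(171.0, 43)] F gx 0.1 gy 0.3 [ 0.5303 -0.0028] w 0.0198 t 66.1
phi 340 cw top/side [(133.8, 48)] F gx -0.1 gy -0.6 [0.5414 0.0086] w 0.0200 t 66.6
```

```bash
for p in 370 400 430 460; do python3 -m handwheel '[0,0.047,0.538,-10,0,0,0.23,0,0.047,0.538,-10,0,0,0.23,0,0.047,0.538,-10,0,0,0.23,0,0,0,0,0,0,0.23]' >/dev/null; python3 m.py $p; done
python3 -m handwheel '[0,0.047,0.538,-10,0,0,0.23,0,0.047,0.538,-10,0,0,0.23,0,0,0,0,0,0,0.23]'; python3 m.py 480
python3 - <<'E'
from h import *
print(np.round(monitor.get_obs()["q"],2)); delta([.5,0,.1])
L=np.array([l.split() for l in open("log.txt")],float)[4:]
t=np.radians(L[:,0]);y=L[:,1]/180*np.pi/.4
A=np.c_[np.ones_like(t),np.cos(t),np.sin(t)]; c,*_=np.linalg.lstsq(A,y,rcond=None); print(c,np.hypot(*c[1:]),np.degrees(np.arctan2(c[2],c[1]))%360,(y-A@c).round(2))
E
```

```text
phi 370 cw top/side [(102.6, 61)] F gx 1.2 gy 0.7 [0.5454 0.024 ] w 0.0201 t 67.2
phi 400 cw top/side [(79.2, 43)] F gx -0.5 gy -0.1 [0.5411 0.0394] w 0.0202 t 67.7
phi 430 cw top/side [(67.0, 64)] F gx 0.5 gy 0.5 [0.5297 0.0507] w 0.0201 t 68.3
phi 460 cw top/side [(81.6, 47)] F gx 0.0 gy -0.5 [0.5142 0.0545] w 0.0200 t 68.8
time_s: 69.25
eef_pos: [0.5037, 0.0526, 0.1098]
eef_rot: [-0.696, -0.124, 0.696, -0.123]
contact_force: [-0.1, 0.2, -1.1]
grip_width: 0.0202
phi 480 cw top/side [(97.0, 56)] F gx -0.2 gy -0.1 [0.5037 0.0526] w 0.0202 t 69.2
[ 0.52  0.52 -0.94  1.95  0.52  0.93  2.81]
tcp [0.5038 0.0526 0.1098] jawang -160.0 turn ax=0.0 shift cm before turn [0.98 4.81 2.15] after [0.98 4.81 2.15] F [-0.5 -0.9 -0.1] w 0.0204 t 69.3 tilt [-0.  0. -1.]
[ 6.33659061 -1.55698888 -3.00792464] 3.387008263268332 242.63260776127504 [ 0.08  0.08  0.22 -0.01 -0.15 -0.18 -0.06  0.2   0.25 -0.05 -0.08 -0.28]
```

```bash
for p in 430 380 330 280; do python3 -m handwheel '[0,0.047,-0.538,10,0,0,0.23,0,0.047,-0.538,10,0,0,0.23,0,0.047,-0.538,10,0,0,0.23,0,0.047,-0.538,10,0,0,0.23,0,0.047,-0.538,10,0,0,0.23]' >/dev/null; done;  python3 -m handwheel '[0,0,0,0,0,0,0.23]' >/dev/null; python3 m.py 280; python3 -m handwheel '[0,0.047,-0.538,10,0,0,0.23,0,0.047,-0.538,10,0,0,0.23,0,0.047,-0.538,10,0,0,0.23,0,0.047,-0.538,10,0,0,0.23,0,0,0,0,0,0,0.23]' >/dev/null;python3 m.py 240; python3 -m handwheel '[0,0.014,-0.16,3,0,0,0.23,0,0,0,0,0,0,0.23]' >/dev/null; python3 m.py 237
python3 -c "from h import *; delta([.5124,.0243,.073],-99.5)"
```

```text
phi 280 cw top/side [(196.5, 40)] F gx 0.6 gy -0.2 [ 0.515  -0.0071] w 0.0202 t 71.9
phi 240 cw top/side [(224.5, 46)] F gx 0.4 gy 0.1 [4.949e-01 2.000e-04] w 0.0202 t 72.6
phi 237 cw top/side [(224.5, 46)] F gx -0.3 gy -0.2 [0.4941 0.0008] w 0.0201 t 72.9
tcp [0.4941 0.0008 0.11  ] jawang -42.3 turn ax=57.2 shift cm before turn [ 3.7   2.97 -0.23] after [ 3.69  1.42 -2.62] F [ 2.  -0.7  0.4] w 0.0201 t 73.0 tilt [ 0. -0. -1.]
```

```bash
python3 -m handwheel '[0,0,0,0,0,0,0.5,0,0,0,0,0,0,0.5,-2.5,0,0,0,0,0,0.4,-2.5,0,0,0,0,0,0,0,0,0,0,0,0,0]' 8 >/dev/null; python3 m.py 240
python3 -c "from h import *; delta([.5677,.0150,.105])"
```

```text
phi 240 cw top/side [(224.4, 45)] F gx -0.5 gy -0.6 [0.4948 0.0011] w 0.0190 t 73.6
tcp [0.4941 0.0011 0.1603] jawang -42.5 turn ax=0.0 shift cm before turn [5.54 5.99 4.49] after [5.54 5.99 4.49] F [-0.7  0.3 -0.2] w 0.0148 t 73.6 tilt [ 0.001  0.    -1.   ]
```

```bash
python3 -m handwheel '[0,3,2.25,0,0,0,0,0,3,2.25,0,0,0,0,0,0,0,0,0,0,0,4,0,0,0,0,0,0,1.5,0,0,0,0,0,0]'; python3 -m handwheel '[0,0,0,0,0,0,0,0.9,0,0,0,0,0,0,0.4,0,0,0,0,0,0,0,0,0,0,0,0,0]'; python3 m.py 240
```

```text
time_s: 74.25
eef_pos: [0.5648, 0.0144, 0.1023]
eef_rot: [0.255, 0.661, -0.257, 0.658]
contact_force: [-0.4, -0.2, 0.3]
grip_width: 0.0005
time_s: 74.75
eef_pos: [0.5679, 0.0148, 0.0924]
eef_rot: [0.256, 0.659, -0.256, 0.659]
contact_force: [0.5, -0.1, 4.0]
grip_width: 0.0005
phi 240 cw top/side [(224.4, 44)] F gx 0.3 gy -0.4 [0.5679 0.0148] w 0.0005 t 74.8
```

```bash
python3 -m handwheel '[0.4,0,0,0,0,0,0,0.2,0,0,0,0,0,0,0,0,0,0,0,0,0]';  python3 -m handwheel '[0.15,0,0,0,0,0,0,0,0,0,0,0,0,0]'; python3 -m handwheel '[0.15,0,0,0,0,0,0,0,0,0,0,0,0,0,0,0,0,0,0,0,0]'; python3 m.py 240
python3 -m handwheel '[-2,0,0,0,0,0,0,-3,0,0,0,0,0,0.5,-2,0,0,0,0,0,0.5,0,-3,-2.25,0,0,0,0.5,0,0,0,0,0,0,0.5]' 30 >/dev/null
python3 m.py 240; python3 -c "from h import *; delta([.5122,.0247,.0735])"
```

```text
time_s: 75.18
eef_pos: [0.5681, 0.0148, 0.0877]
eef_rot: [0.257, 0.658, -0.256, 0.66]
contact_force: [-4.0, -0.7, 17.2]
grip_width: 0.0004
time_s: 75.42
eef_pos: [0.5683, 0.0148, 0.0875]
eef_rot: [0.257, 0.658, -0.256, 0.66]
contact_force: [-8.5, -0.3, 30.1]
grip_width: 0.0006
time_s: 75.8
eef_pos: [0.5685, 0.0148, 0.0873]
eef_rot: [0.257, 0.658, -0.256, 0.66]
contact_force: [-11.6, -0.6, 41.9]
grip_width: 0.0006
phi 240 cw top/side [(224.4, 45)] F gx -8.2 gy 8.1 [0.5685 0.0148] w 0.0006 t 75.8
phi 240 cw top/side [(224.5, 45)] F gx 0.6 gy -0.3 [0.5283 0.0073] w 0.0370 t 76.5
tcp [0.5298 0.0077 0.1528] jawang -42.5 turn ax=0.0 shift cm before turn [ 7.93  0.06 -2.44] after [ 7.93  0.06 -2.44] F [ 0.2 -0.1 -0.3] w 0.0412 t 76.5 tilt [-0.  0. -1.]
```

```bash
python3 -m handwheel '[0,0,-2.4,0,0,0,0.5,3,0,0,0,0,0,0.5,3,0,0,0,0,0,0.5,1.9,0,0,0,0,0,0.5,0,0,0,0,0,0,0.5]' 35 >/dev/null; python3 -m handwheel '[0,0,0,0,0,0,0.2,0,0,0,0,0,0,0.2,0,0,0,0,0,0,0.2,0,0,0,0,0,0,0.2,0,0,0,0,0,0,0.2]'
python3 -m handwheel '[-0.15,-0.55,-0.85,0,0,0,0.2,0,-1,-1.53,0,0,0,0.2,0,-1,-1.53,0,0,0,0.2,0,-1,-1.53,0,0,0,0.2,-2,0,0,0,0,0,0.2]'; python3 -m handwheel '[-1.2,1,-1,0,0,0,0.2,0,3,-3,0,0,0,0.2,0,3.5,-3.5,0,0,0,0.2,0,3.5,-3.5,0,0,0,0.2,0,1.7,-1.75,0,0,0,0.2]'; python3 -m handwheel '[0,0,0,0,0,0,0.2,0,0,0,0,0,0,0.2]'
python3 -c "from h import *; delta([.44,.215,.0775])"
```

```text
time_s: 77.78
eef_pos: [0.5124, 0.0252, 0.0747]
eef_rot: [0.256, 0.659, -0.256, 0.659]
contact_force: [-3.8, 3.5, 4.9]
grip_width: 0.023
time_s: 78.4
eef_pos: [0.4441, 0.0341, 0.0936]
eef_rot: [0.255, 0.661, -0.258, 0.657]
contact_force: [0.5, 0.5, -9.6]
grip_width: 0.0232
time_s: 79.03
eef_pos: [0.4394, 0.2187, 0.1073]
eef_rot: [0.256, 0.66, -0.255, 0.659]
contact_force: [-0.4, -1.0, -9.3]
grip_width: 0.023
time_s: 79.28
eef_pos: [0.44, 0.2142, 0.107]
eef_rot: [0.256, 0.659, -0.257, 0.659]
contact_force: [-0.2, 0.1, -9.5]
grip_width: 0.0231
tcp [0.44   0.2142 0.107 ] jawang -42.5 turn ax=0.0 shift cm before turn [ 2.95  0.07 -0.05] after [ 2.95  0.07 -0.05] F [-0.2  0.1 -9.5] w 0.0231 t 79.3 tilt [-0.001 -0.001 -1.   ]
```

```bash
python3 -m handwheel '[1.5,0,0,0,0,0,0.2,1,0,0,0,0,0,0.2,0.4,0,0,0,0,0,0.2,0.05,0,0,0,0,0,0.2]'; python3 -m handwheel '[0,0,0,0,0,0,0.5,0,0,0,0,0,0,0.5,0,0,0,0,0,0,0.5,-4,0,0,0,0,0,0.5,-5,0,0,0,0,0,0.5]';  python3 -m handwheel '[-5,0,0,0,0,0,0.5,0,-4,4,0,0,0,0.5,0,-4,4,0,0,0,0.5,0,-4,4,0,0,0,0.5,0,-2,2,0,0,0,0.5]'; python3 -m handwheel '[0,0,0,0,0,0,0.5,0,0,0,0,0,0,0.5]'
python3 - <<'E'
from h import *
i,d=snap("top"); j,_=snap("side"); print(needle("side",j))
cv2.imwrite("pics/13.png",np.hstack([cv2.resize(i[100:300,100:500],(800,400))])); cv2.imwrite("pics/13s.png",j)
C=cloud("top",d)
for n,(x,y) in dict(W1=(.55,.36),W2=(.44,.215)).items():
    for lo,hi in((.045,.07),(.09,.112),(.125,.15)):
        s=(abs(C[...,0]-x)<.065)&(abs(C[...,1]-y)<.065)&(C[...,2]>lo)&(C[...,2]<hi); Q=C[s]; print(n,lo,s.sum(),Q.mean(0).round(4),Q.min(0).round(3),Q.max(0).round(3)) if s.sum() else None
    s=(np.hypot(C[...,0]-x,C[...,1]-y)<.053)&(C[...,2]>.04)&(C[...,2]<.07); Q=C[s]; A=np.c_[Q[:,:2]-[x,y],np.ones(len(Q))]; print("rim/web plane slope",np.linalg.lstsq(A,Q[:,2],rcond=None)[0].round(3))
s=(np.hypot(C[...,0]-.567,C[...,1]-.015)<.012)&(C[...,2]>.08); print("punch head z",C[s][:,2].max().round(4))
E
```

```text
time_s: 79.78
eef_pos: [0.44, 0.2135, 0.0779]
eef_rot: [0.256, 0.659, -0.257, 0.659]
contact_force: [-4.1, -3.9, 1.1]
grip_width: 0.0235
time_s: 80.4
eef_pos: [0.4401, 0.2142, 0.1684]
eef_rot: [0.256, 0.659, -0.257, 0.659]
contact_force: [0.5, -0.4, 0.0]
grip_width: 0.0439
time_s: 81.03
eef_pos: [0.4493, 0.0136, 0.2184]
eef_rot: [0.257, 0.658, -0.257, 0.659]
contact_force: [0.5, 1.1, -0.6]
grip_width: 0.044
time_s: 81.28
eef_pos: [0.4494, 0.0177, 0.2181]
eef_rot: [0.256, 0.659, -0.256, 0.659]
contact_force: [-0.3, 0.9, 0.4]
grip_width: 0.0436
(0.4, 0.02, (175, 204, 75), 34)
W1 0.045 948 [0.5536 0.3574 0.0532] [0.499 0.301 0.045] [0.608 0.413 0.07 ]
W1 0.09 76 [0.5505 0.3503 0.1017] [0.539 0.319 0.091] [0.561 0.368 0.111]
W1 0.125 33 [0.553  0.3241 0.1365] [0.545 0.318 0.125] [0.561 0.332 0.143]
rim/web plane slope [-0.033 -0.002  0.052]
W2 0.045 881 [0.4438 0.2156 0.0526] [0.389 0.163 0.045] [0.497 0.267 0.07 ]
W2 0.09 73 [0.4366 0.205  0.1013] [0.416 0.177 0.093] [0.449 0.221 0.112]
W2 0.125 31 [0.4229 0.1838 0.1349] [0.416 0.178 0.126] [0.43  0.191 0.144]
rim/web plane slope [-0.039  0.017  0.051]
punch head z 0.0987
```

View pics/13.png

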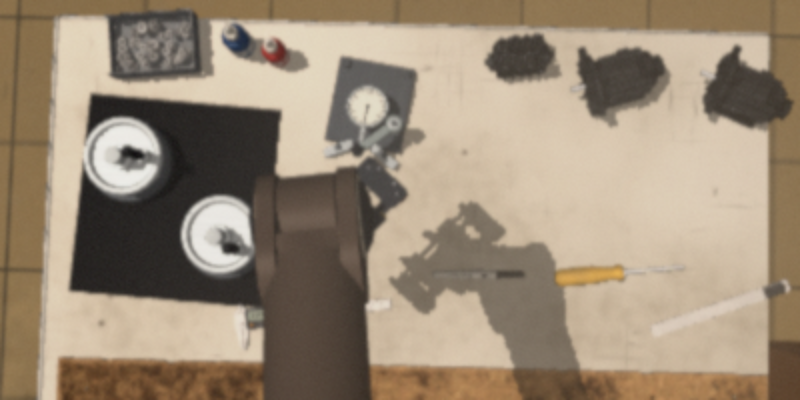

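```bash
python3 -c "from h import *; print(bot.hand_in())"
```

```text
the job is handed in; nothing more can be done
None
```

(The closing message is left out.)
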